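# Set the breakfast curry tins warming on the roti griddle

## Robot

A 7-joint arm with a two-finger parallel gripper is mounted at the origin on the work surface. World frame = base frame: x ahead of the robot, y to its left, z up, the work surface at z = 0. Lengths are in m, angles in rad, forces in N, time in s.
With the tool pointing down it reaches from about 0.425 to 0.875 m from the base axis. Payload 4.7 kg.
Tool frame: the origin (TCP) lies on the centre line of the jaws, within the pads' length; the fingertips stand 14 mm ahead of it and the grasp point (between the pads) lies 5 mm behind it; z points along the fingers, y is the direction in which the jaws open and shut (so a half turn about z gives the same grasp; the last joint's range is limited). The gripper opens to 87 mm and grips with 3 to 60 N. Pads are 19 mm wide; open, the fingers measure 117 mm over their backs; the gripper's body (75 mm by 190 mm) begins 51 mm behind the grasp point.
Start: joints at [-1.16, 0.321, -0.07, 1.45, 0.023, 1.371, -0.057], TCP at [0.251, 0.6, 0.237] pointing down, gripper open.
Joint ranges: [-2.86, 2.86], [-0.3, 2.09], [-1.38, 1.24], [0.06, 2.45], [-1.56, 4.7], [0.09, 2.05], [-2.69, 2.69]. Speed limits (rad/s): [2.57, 2.57, 3.14, 3.14, 3.14, 3.14, 3.14].

## Interface

Orientations are given as a rotation vector (axis times angle).
In Python, from bench import ctrl, optics, models gives the robot as it stands. The module is installed in compiled form; this text tells all that it offers.
- The arm moves only by the tool arm_command, never from a script. Its argument "motion" is a list of rows, each a list of 3 entries, a list of its own where there are three numbers: the shift along the tool's x, y, z in mm, then the turn, a rotation vector about the tool's x, y, z in degrees, then the closure, from 0 (fully open) to 1 (shut). In form: [[[x, y, z], [ax, ay, az], claw], ...]. A call has 1 to 8 rows; each row shifts and turns the commanded pose from where the row before left it, along the tool's axes as they then stand; what a row does not reach is not made up. A row lasts 1/12 s, in which the tool goes at most 41.7 mm and 7.16 degrees, less where a joint would pass 70% of its speed; a pose out of reach is approached as far as the arm can. A call with a gripper value outside its range is refused whole. The fingers move at their own pace and stop on an object; "force" is the grip in N (left out, the last holds). Time passes only in rows, so rows that do not move let the fingers close. It gives the time, the measured TCP pose, the force and the opening at its end, in the units of the state.
- ctrl.get_state(): the state, without advancing time (a new reading comes with each control period).
- optics.get_image(name): name is "side" or "top" or "wrist"; returns (picture, depth): 400x640x3 uint8, blue, green, red; 400x640 float32, m along the optical axis (not along the pixel's ray), 0 where there is no reading.
- optics.camera_model(name): a dict with "fovy" (degrees; the focal length in pixels is half the picture's height over the tangent of half this angle, whatever the lens; pixels are square), "cx", "cy" (the principal point, pixels), "rvec" (rotation vector, rad) and "tvec" (3), from world to camera coordinates, as OpenCV has them; the wrist camera has in their place "mount" (4x4, takes a point from camera to tool coordinates, whose origin is the TCP and whose axes are the flange's). Camera axes: x right, y down, z forward; pixel columns grow to the right and rows downward; lengths in m; the calibration is good to about 2 mm. A picture is of the moment at which its call begins: read the wrist's pose just before it. camera_model takes no time and is no camera call.
- ctrl.close_job(): hands the job in, once; it reports no verdict.
Trained networks look in the newest picture that a camera, given by its name, has taken for a name from the list of things; names that differ only in an ending like _2 or _b are one class to them, and where a whole thing is asked for, a point or a joint stands for the part that bears it (a point fixed in the world has none). Each returns a list of dicts, best first, with "conf" (0 to 1); they miss things now and then, are a little off and sometimes report something else, mostly with a low value. They report only what shows in the picture. A call takes as long as a camera call.
- models.search_frame(camera, target): "location" ([x, y, z] in m, in the coordinates of the camera as it stood for that picture, good to about 4 mm: the middle of the surface that is visible of it).
- models.silhouettes(camera, target): "pixels" (400x640 bool, what is visible of it).
The state is a dict: "time": time; "joint_positions": joint angles; "qd": joint speeds; "joint_torque": joint torques, N m; "position": TCP position; "tool_rot": TCP orientation; "ft_force": force on the tool from outside, world axes, zero at the start; "torque": the same for the moment, N m; "grip_width": opening from 0.0 (shut) to 1.0 (fully open).
Only numpy, scipy, OpenCV 4.12 (cv2) and the standard library are available. Lean on these libraries where they do the work, as an engineer would, in place of code of your own. Each camera call takes 0.05 s, during which the arm holds its last target.

## Task

First clear the flat turner off the griddle and lay it across the middle of the white plate, then stand every curry tin upright on the dark cooking plate, fully on it. Once they are all on, turn the heat knob until its white pointer lines up with the orange tab, then pull the knob straight up to its stop to lock it there, and only then press the green start button fully down and let it come back up. Leave the rolling pin, the big sugar tin and the mug where they are.

Things in the scene. Friction and masses are not known exactly. Their poses are not given: they have to be found in the camera images.
- griddle: Table-top electric griddle, fixed to the counter: grey box 240 mm (its x) by 360 mm (its y), 60 mm high. Origin at the centre of its underside, at counter level. The dark steel cooking plate is on its +y side, the black control strip on its -y side (control-strip surface 61 mm high). The heat knob's axis stands at x +60, y -120 mm; the start button's at x -65, y -120 mm.
- griddle_top (a point): Centre of the cooking plate's upper face, 66 mm above the counter. The plate is flat, 240 by 240 mm, without a lip; axes as the griddle's, z up.
- heat_grip (a point): Middle of the top face of the heat knob's grip bar (104.5 mm above the counter when pushed in), on the knob's vertical axis; turns and rises with the knob. The knob is grey plastic: a skirt disc 54 mm across whose top is 32 mm below this point, and on it an upright grip bar 48 mm long (along this point's x), 14 mm thick (its y), standing 32 mm above the skirt. A white line on top and on one end of the bar is the pointer: it points along +x of this point.
- heat_turn (a joint): Angle of the heat knob, rad, 0 to 1.8, grows clockwise seen from above; stays where left by friction (about 0.06 N m). It has the same zero as heat_mark, so pointer and tab line up when the two values are equal.
- heat_pull (a joint): How far the heat knob is pulled up, m: 0 pushed in, 0.012 at the upper stop (locked). Pulling takes about 3.5 N straight up; it stays where left by friction. Nothing blocks the knob from turning when pulled, so pull it straight.
- heat_mark (a joint): Angle of the orange tab round the knob, rad, same zero and direction as heat_turn. Not to be moved; it differs from start to start.
- heat_mark_tab (a point): Top of the orange tab (14 by 8 mm, flat on the control strip) 43 mm from the knob's axis; its x axis points from the knob's axis outward through the tab.
- start_top (a point): Centre of the top face of the green round start button (32 mm across) on the control strip, 82 mm above the counter when up, in a black round housing 48 mm across whose top is 10 mm lower; moves with the button.
- start (a joint): How far the start button is pressed, m: 0 up, 0.006 fully down. A spring returns it; fully down takes about 5 N.
- tin1: Lidded aluminium curry tin, one of two to four alike (None when absent). Round, 58 mm across (lid edge 61 mm), 45 mm high to the lid's top, with a dark wooden lid knob, a cylinder 22 mm across and 30 mm high, on top (75 mm in all). The lid is fixed on, so it can be lifted by its knob. About 0.18 kg. Origin at the centre of its underside, z up.
- tin2: Lidded aluminium curry tin, one of two to four alike (None when absent). Round, 58 mm across (lid edge 61 mm), 45 mm high to the lid's top, with a dark wooden lid knob, a cylinder 22 mm across and 30 mm high, on top (75 mm in all). The lid is fixed on, so it can be lifted by its knob. About 0.18 kg. Origin at the centre of its underside, z up.
- tin3: Lidded aluminium curry tin, one of two to four alike (None when absent). Round, 58 mm across (lid edge 61 mm), 45 mm high to the lid's top, with a dark wooden lid knob, a cylinder 22 mm across and 30 mm high, on top (75 mm in all). The lid is fixed on, so it can be lifted by its knob. About 0.18 kg. Origin at the centre of its underside, z up.
- tin4: Lidded aluminium curry tin, one of two to four alike (None when absent). Round, 58 mm across (lid edge 61 mm), 45 mm high to the lid's top, with a dark wooden lid knob, a cylinder 22 mm across and 30 mm high, on top (75 mm in all). The lid is fixed on, so it can be lifted by its knob. About 0.18 kg. Origin at the centre of its underside, z up.
- turner: Flat steel turner, 220 mm long, 0.14 kg, lying flat at the start on the cooking plate. Origin at the middle of its length, on the underside; its x runs from the handle to the blade, z up. Wooden handle 20 mm wide and 20 mm high from x -110 to 0 mm, then a thin neck, then a flat blade 75 mm wide, 4 mm thick from x +22 to +110 mm. It balances near the origin; grip the handle about 20 to 30 mm behind the origin.
- plate: White melamine plate, loose, round, 190 mm across, rim 18 mm high. Origin at the centre of its underside.
- rolling_pin: Wooden rolling pin, 42 mm thick, 300 mm long over its handles, lying along its y. Bystander: leave alone. Origin under its middle.
- sugar_tin: Big lidded aluminium sugar tin, 90 mm across, 120 mm high. Bystander: leave alone. Origin under its centre.
- mug: Blue mug, 76 mm across, 85 mm high, handle at its +y. Bystander: leave alone. Origin under its centre.

How it is judged:
On the way, in this order (a step that is already met when the one before it is completed fails the run):
1. the turner lies on the white plate (horizontal distance between turner and plate below 0.06 m and height (world z) of turner below 0.04 m and angle between turner's own z axis and vertical below 0.35 rad), for 0.3 s.
2. all the tins present stand upright on the cooking plate (x of tin1 in the frame of griddle_top between -0.09 and 0.09 m and y of tin1 in the frame of griddle_top between -0.09 and 0.09 m and z of tin1 in the frame of griddle_top between -0.006 and 0.008 m and angle between each of tin1, tin2, tin3, tin4's own z axis and vertical below 0.12 rad and x of tin2 in the frame of griddle_top between -0.09 and 0.09 m and y of tin2 in the frame of griddle_top between -0.09 and 0.09 m and z of tin2 in the frame of griddle_top between -0.006 and 0.008 m and x of tin3 in the frame of griddle_top between -0.09 and 0.09 m and y of tin3 in the frame of griddle_top between -0.09 and 0.09 m and z of tin3 in the frame of griddle_top between -0.006 and 0.008 m and x of tin4 in the frame of griddle_top between -0.09 and 0.09 m and y of tin4 in the frame of griddle_top between -0.09 and 0.09 m and z of tin4 in the frame of griddle_top between -0.006 and 0.008 m), for 0.3 s.
3. the knob, still pushed in, points at the orange tab (angle between the x axis of heat_grip and the x axis of heat_mark_tab, either way round below 0.14 rad and value of joint heat_pull below 0.004 m), for 0.2 s.
4. the knob is pulled up to its stop, still pointing at the tab (angle between the x axis of heat_grip and the x axis of heat_mark_tab, either way round below 0.14 rad and value of joint heat_pull above 0.009 m), for 0.2 s.
5. the start button is pressed fully down (value of joint start above 0.0045 m), for 0.05 s.
6. the start button is back up (value of joint start below 0.0015 m), for 0.2 s.
At the end, for the whole second after the job is handed in: Tins upright (0.12 rad) on the cooking plate, centres within 90 mm of its centre along each side; turner lying (0.35 rad) on the white plate, middle within 60 mm of its centre; knob within 0.14 rad of the tab, pulled up 9 mm or more; button up; all at rest (all of step 1 and all of step 2 and all of step 4 and value of joint start below 0.0015 m and linear speed of each of tin1, tin2, tin3, tin4, turner, plate below 0.03 m/s); the robot touches nothing.
It fails at once if the start button is pressed before the knob is pulled out (value of joint start above 0.004 m and value of joint heat_pull below 0.006 m).
It fails at once if a bystander is moved more than 40 mm (distance of any of rolling_pin, sugar_tin, mug from where it was at the start of the episode above 0.04 m).
Of tin1, tin2, tin3, tin4 only 2 to 4 are there at a start; the rules pass over those that are not, and their reading is None.
At some moment in a run one of tin1, tin2, tin3, tin4, turner may be knocked a few centimetres aside while the robot is not near it.
Once in a run the grip may slacken for a moment while it holds something.
It also fails if it takes over 210 s, if anything falls off the work surface, if the arm or the gripper's body presses on something with over 40 N, if the wrist force passes 120 N, or if a joint passes its speed limit or range.

## Working session

There is one attempt and no reset: what is moved stays moved. The work goes in short steps, Python scripts to look and compute and a tool call to move; the robot and the scene stay as the last step left them, time stands still between calls to the robot, and variables do not carry over. Pictures are saved under pics/ and viewed, and the job is handed in when it is done.

Besides the shell and the picture viewer there is one more tool, called after ">>>" as name([rows], argument=value, ...), one row to a line, values as JSON. arm_command: Moves the arm, as the interface text tells. Its arguments: {"type":"object","properties":{"motion":{"type":"array","items":{"type":"array"}},"force":{"type":"number"}},"required":["motion"]}

```bash
mkdir -p pics
cat > h.py <<'E'
import numpy as np,cv2
from scipy.spatial.transform import Rotation as R
from bench import ctrl,optics,models
def cam(name,st=None):
    m=optics.camera_model(name)
    f=200/np.tan(np.radians(m['fovy'])/2)
    if 'mount' in m:
        st=st or ctrl.get_state()
        T=np.eye(4);T[:3,:3]=R.from_rotvec(st['tool_rot']).as_matrix();T[:3,3]=st['position']
        return f,m['cx'],m['cy'],T@np.array(m['mount'])
    T=np.eye(4);T[:3,:3]=R.from_rotvec(np.ravel(m['rvec'])).as_matrix();T[:3,3]=np.ravel(m['tvec'])
    return f,m['cx'],m['cy'],np.linalg.inv(T)
def shot(name,fn=None):
    c=cam(name);im,d=optics.get_image(name)
    if fn: cv2.imwrite('pics/'+fn,im)
    return c,im,d
def toW(c,p): return (c[3]@np.r_[p,1])[:3]
def cloud(c,d):
    v,u=np.mgrid[0:400,0:640]
    P=np.stack([(u-c[1])/c[0]*d,(v-c[2])/c[0]*d,d],-1)
    return P@c[3][:3,:3].T+c[3][:3,3]
def proj(c,p):
    q=np.linalg.inv(c[3])@np.r_[p,1]; return q[0]/q[2]*c[0]+c[1],q[1]/q[2]*c[0]+c[2]
E
python3 - <<'E'
from h import *
print(ctrl.get_state()); 
for n in ['side','top','wrist']:
    m=optics.camera_model(n);print(n,m)
for n in ['top','side','wrist']:
    c,im,d=shot(n,n+'0.png')
    if n=='wrist':continue
    for t in ['griddle','griddle_top','heat_grip','heat_mark_tab','start_top','tin1','turner','plate','rolling_pin','sugar_tin','mug']:
        try:
            for r in models.search_frame(n,t): print(n,t,round(r['conf'],2),np.round(toW(c,r['location']),3))
        except Exception as e: print(t,e)
E
```

```text
{'time': 0.0, 'joint_positions': array([-1.15989201,  0.32184668, -0.07009482,  1.45169574,  0.02261064,
        1.37077208, -0.05693048]), 'qd': array([ 9.07212776e-04,  4.95433602e-04, -3.39821456e-04, -9.43081253e-05,
        3.59065855e-04,  8.75349970e-04,  4.09182485e-04]), 'joint_torque': array([-2.05126685e-05, -4.91289961e+01, -4.03777175e-01, -3.12537432e+01,
       -6.38970709e-02,  4.34494636e-02,  1.78511141e-04]), 'position': array([0.25104535, 0.59898981, 0.23543577]), 'tool_rot': array([-6.19143743e-01, -3.07969345e+00,  3.00702603e-03]), 'ft_force': array([ 0.63560913, -0.74917101, -0.38790257]), 'torque': array([ 0.03191978, -0.02129337, -0.04491797]), 'grip_width': 0.9999306206525385}
side {'fovy': 53.700664146330865, 'cx': 315.54765099555215, 'cy': 200.22481953381035, 'rvec': array([ 2.20527376, -0.41294765,  0.23080224]), 'tvec': array([-0.57977538,  0.21736754,  0.90492374])}
top {'fovy': 51.64454859762576, 'cx': 318.6142323611965, 'cy': 195.53134722791307, 'rvec': array([ 2.18321406, -2.02908571,  0.20566902]), 'tvec': array([-0.02064161,  0.63797404,  0.952724
[... 1044 characters left out ...]
6 0.046]
top sugar_tin 0.72 [0.727 0.262 0.12 ]
top mug 0.72 [ 0.752 -0.296  0.041]
side griddle 0.88 [ 0.543 -0.084  0.065]
side griddle 0.38 [0.55  0.258 0.046]
side griddle 0.36 [0.428 0.265 0.047]
side heat_grip 0.85 [ 0.628 -0.14   0.077]
side tin1 0.92 [0.553 0.262 0.045]
side tin1 0.84 [0.463 0.356 0.043]
side tin1 0.79 [0.424 0.262 0.046]
side tin1 0.56 [ 0.749 -0.306  0.057]
side tin1 0.51 [0.58  0.356 0.048]
side tin1 0.38 [ 0.547 -0.088  0.064]
side turner 0.65 [0.562 0.028 0.068]
side plate 0.87 [ 0.51  -0.369  0.015]
side rolling_pin 0.68 [ 0.792 -0.018  0.032]
side sugar_tin 0.57 [0.728 0.238 0.083]
side sugar_tin 0.51 [ 0.789 -0.02   0.031]
side mug 0.64 [ 0.748 -0.306  0.054]
```

View pics/top0.png

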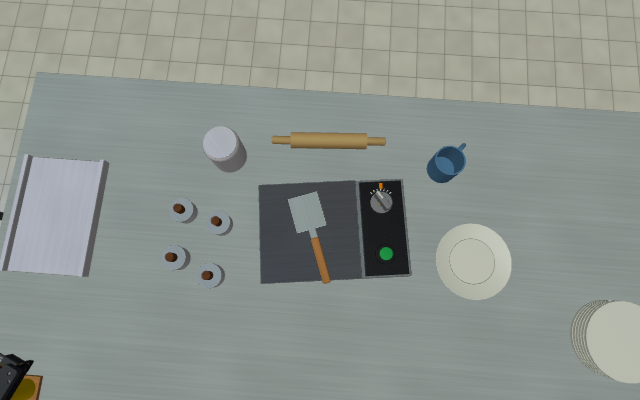

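View pics/side0.png

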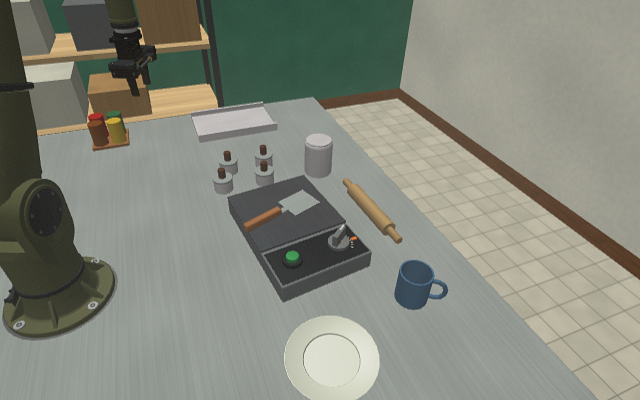

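The top view shows four tins (pixels 183,210 / 219,224 / 175,257 / 210,275), the turner on the plate with its blade at (307,212) and handle end at (326,280), the knob at (381,202), the button at (386,254) and the white plate at (473,261). Next I'll measure precisely.

```bash
cat > meas.py <<'E'
from h import *
def griddle(n='top'):
    c,im,d=shot(n);P=cloud(c,d)
    m=(P[...,2]>0.045)&(P[...,2]<0.12)&(d>0)
    for r in models.silhouettes(n,'griddle')[:1]: s=r['pixels']
    return c,im,d,P,s
def tins(n='top'):
    c,im,d=shot(n);P=cloud(c,d);out=[]
    for r in models.silhouettes(n,'tin1'):
        s=r['pixels']&(d>0);Q=P[s]
        if len(Q)<20: continue
        h=Q[:,2]; z0=np.percentile(h,98)
        k=Q[(h>z0-0.008)]
        out.append((round(r['conf'],2),len(Q),np.round(k.mean(0),3),round(z0,3)))
    return out
E
python3 - <<'E'
from meas import *
c,im,d,P,s=griddle()
Q=P[s&(d>0)&(P[...,2]>0.05)&(P[...,2]<0.072)]
rect=cv2.minAreaRect((Q[:,:2]*1000).astype(np.float32));print('griddle',rect,np.median(Q[:,2]))
for t in ['turner','plate']:
  r=models.silhouettes('top',t)[0];Q=P[r['pixels']&(d>0)]
  print(t,r['conf'],cv2.minAreaRect((Q[:,:2]*1000).astype(np.float32)),np.percentile(Q[:,2],[2,50,98]))
hsv=cv2.cvtColor(im,cv2.COLOR_BGR2HSV)
x0,x1,y0,y1=.40,.70,-.25,.12
B=(P[...,0]>x0)&(P[...,0]<x1)&(P[...,1]>y0)&(P[...,1]<y1)
def col(n,m):
    m=m&B; print(n,m.sum(),P[m].mean(0).round(4), P[m].std(0).round(4)); return P[m]
H,S,V=[hsv[...,i].astype(int) for i in range(3)]
g=col('green',(H>50)&(H<75)&(S>120)&(V>60))
o=col('orange',(H>8)&(H<25)&(S>180)&(V>150)&(P[...,1]<-.08))
br=col('handle',(H>3)&(H<20)&(S>100)&(P[...,1]>-.06))
mu=br[:,:2].mean(0);u=np.linalg.svd(br[:,:2]-mu)[2][0] if len(br)<3000 else 0
t=(br[:,:2]-mu)@u;print('axis',u,mu+u*t.min(),mu+u*t.max(),np.percentile(br[:,2],[5,50,95]))
k=P[B&(P[...,2]>0.09)&(P[...,1]<-.05)];print('knob hi',len(k),k[:,:2].mean(0),np.linalg.svd(k[:,:2]-k[:,:2].mean(0))[1:] [1] if len(k)<2000 else '')
for x in tins():print(x)
E
```

```text
griddle ((558.1890869140625, -15.297164916992188), (240.72935485839844, 360.9404602050781), 7.082242012023926) 0.06537380392426728
turner 0.77 ((533.4404296875, 32.7862548828125), (224.518798828125, 79.27570343017578), 18.590198516845703) [0.06504065 0.07109606 0.08868159]
plate 0.98 ((510.3072509765625, -371.3246154785156), (184.77354431152344, 184.54331970214844), 10.895231246948242) [0.00259476 0.01069333 0.01984558]
green 147 [ 0.5078 -0.1422  0.0818] [0.0079 0.0082 0.0024]
orange 16 [ 0.6751 -0.1239  0.0653] [0.0041 0.002  0.0016]
handle 383 [0.4796 0.0105 0.1092] [0.03   0.0118 0.148 ]
axis [0.9444034  0.32878903] [ 0.42984114 -0.00683537] [0.53202809 0.02874047] [0.08332707 0.08633304 0.08976653]
knob hi 143 [ 0.63104565 -0.12601921] [[-0.77802041 -0.628239  ]
 [ 0.628239   -0.77802041]]
(0.86, 527, array([0.426, 0.277, 0.075]), np.float64(0.077))
(0.84, 529, array([0.557, 0.271, 0.075]), np.float64(0.077))
(0.67, 561, array([0.581, 0.367, 0.075]), np.float64(0.077))
(0.59, 579, array([0.463, 0.369, 0.075]), np.float64(0.077))
```

```bash
cat > plan.py <<'E'
from h import *
def plan(x,y,z,yaw=None):
    """yaw = world angle deg of jaw line (tool y), mod 180"""
    s=ctrl.get_state();M=R.from_rotvec(s['tool_rot']).as_matrix()
    cur=np.degrees(np.arctan2(M[1,1],M[0,1]))
    print('t',round(s['time'],2),'pos',s['position'].round(4),'jaw yaw',round(cur,2),'grip',round(s['grip_width'],3),'F',s['ft_force'].round(1),'q',s['joint_positions'].round(2))
    tgt=cur if yaw is None else yaw+180*np.round((cur-yaw)/180)
    xa=np.array([-np.sin(np.radians(tgt)),np.cos(np.radians(tgt)),0]); ya=np.array([np.cos(np.radians(tgt)),np.sin(np.radians(tgt)),0])
    # down tool: z=-Z ; x = y cross z
    za=np.array([0,0,-1.]);xa=np.cross(ya,za)
    D=np.stack([xa,ya,za],1)
    rv=R.from_matrix(M.T@D).as_rotvec(degrees=True)
    t=D.T@(np.array([x,y,z])-s['position'])*1000
    print(' first turn',rv.round(2),'then shift',t.round(1),'rows',np.ceil(np.abs(rv).max()/7.16),np.ceil(np.linalg.norm(t)/41.7))
E
python3 - <<'E'
from plan import *
plan(.508,.021,.15,109)
E
```

```text
t 1.55 pos [0.2512 0.5995 0.2366] jaw yaw 67.27 grip 0.999 F [1.3 1.  0.1] q [-1.16  0.32 -0.07  1.45  0.02  1.37 -0.06]
 first turn [ 1.000e-02  1.000e-02 -4.173e+01] then shift [ -54.4 -630.6   86.6] rows 6.0 16.0
```

>>> arm_command([
  [[0,0,0],[0,0,-6.95],0.2],
  [[0,0,0],[0,0,-6.95],0.2],
  [[0,0,0],[0,0,-6.95],0.2],
  [[0,0,0],[0,0,-6.95],0.2],
  [[0,0,0],[0,0,-6.95],0.2],
  [[0,0,0],[0,0,-6.95],0.2],
])

```text
time: 2.05
position: [0.2512, 0.5995, 0.2366]
tool_rot: [-0.527, 3.097, 0.0]
ft_force: [-0.9, -0.5, -0.1]
grip_width: 0.805
```

>>> arm_command([
  [[-3,-39,2],[0,0,0],0.2],
  [[-3,-39,2],[0,0,0],0.2],
  [[-3,-39,2],[0,0,0],0.2],
  [[-3,-39,2],[0,0,0],0.2],
  [[-3,-39,2],[0,0,0],0.2],
  [[-3,-39,2],[0,0,0],0.2],
  [[-3,-39,2],[0,0,0],0.2],
  [[-3,-39,2],[0,0,0],0.2],
])

```text
time: 2.72
position: [0.3758, 0.3104, 0.2208]
tool_rot: [-0.518, 3.098, 0.001]
ft_force: [1.1, -0.8, 0.3]
grip_width: 0.8
```

>>> arm_command([
  [[-3,-39,2],[0,0,0],0.2],
  [[-3,-39,2],[0,0,0],0.2],
  [[-3,-39,2],[0,0,0],0.2],
  [[-3,-39,2],[0,0,0],0.2],
  [[-3,-39,2],[0,0,0],0.2],
  [[-3,-39,2],[0,0,0],0.2],
  [[-3,-39,2],[0,0,0],0.2],
  [[0,0,0],[0,0,0],0.2],
])

```text
time: 3.38
position: [0.4862, 0.052, 0.2068]
tool_rot: [-0.499, 3.1, -0.006]
ft_force: [-0.5, -0.8, 0.1]
grip_width: 0.798
```

Run:
```python
from plan import *
plan(.508,.021,.15,109)
c,im,d=shot('wrist','w1.png')
P=cloud(c,d);hsv=cv2.cvtColor(im,cv2.COLOR_BGR2HSV).astype(int)
for r in models.search_frame('wrist','turner'): print(r['conf'],toW(c,r['location']))
m=(hsv[...,0]>3)&(hsv[...,0]<20)&(hsv[...,1]>100)&(P[...,2]>.08)&(P[...,2]<.1)
b=P[m];mu=b[:,:2].mean(0);u=np.linalg.svd(b[:,:2]-mu,full_matrices=False)[2][0];t=(b[:,:2]-mu)@u
print(len(b),u,mu,mu+u*t.min(),mu+u*t.max(),np.median(b[:,2]))
```

```text
t 3.38 pos [0.4862 0.052  0.2068] jaw yaw 108.3 grip 0.798 F [-0.5 -0.8  0.1] q [-0.49 -0.01  0.33  1.89  0.01  1.26  1.72]
 first turn [-0.24  0.05 -0.7 ] then shift [-10.5 -36.4  56.8] rows 1.0 2.0
0.61 [0.54644707 0.03184544 0.07514098]
2751 [0.93814625 0.34623926] [0.47748438 0.0116097 ] [ 0.42970235 -0.00602509] [0.53147603 0.03153626] 0.08620196197810698
```

View pics/w1.png

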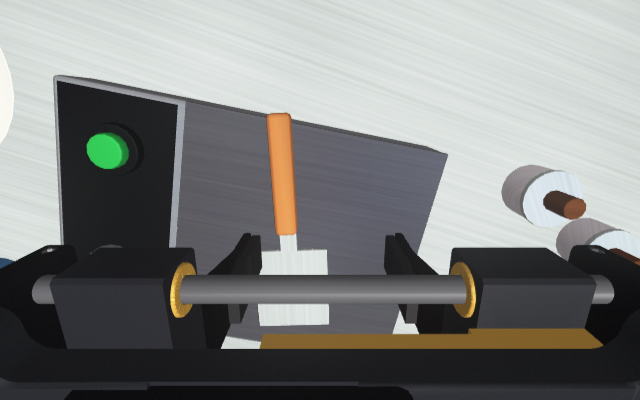

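The wrist view has the handle at (283,175) and the blade at (293,285), which agrees with the top view. I'll grip the handle about 25 mm behind the origin.

>>> arm_command([
  [[-5,-18,30],[0,0,-1.5],0.4],
  [[-5,-18,30],[0,0,0],0.4],
  [[0,0,0],[0,0,0],0.4],
  [[0,0,0],[0,0,0],0.4],
])

```text
time: 3.82
position: [0.5041, 0.0312, 0.1451]
tool_rot: [0.558, -3.088, -0.0]
ft_force: [-0.3, 0.1, 0.7]
grip_width: 0.624
```

Run:
```python
from plan import *
plan(.507,.0215,.083,110)
```

```text
t 3.82 pos [0.5041 0.0312 0.1451] jaw yaw 110.48 grip 0.624 F [-0.3  0.1  0.7] q [-0.46  0.08  0.36  1.93 -0.03  1.14  1.84]
 first turn [ 0.05 -0.22  0.48] then shift [  0.6 -10.1  62.1] rows 1.0 2.0
```

>>> arm_command([
  [[0,-10,20],[0,0,0],0.4],
  [[0.6,0,20],[0,0,0],0.4],
  [[0,0,20],[0,0,0],0.4],
  [[0,0,1],[0,0,0],0.4],
  [[0,0,0],[0,0,0],0.4],
])

```text
time: 4.23
position: [0.5081, 0.0226, 0.0861]
tool_rot: [0.562, -3.091, -0.001]
ft_force: [0.6, -0.8, 0.0]
grip_width: 0.601
```

Run:
```python
from plan import *
plan(.507,.0215,.083,110)
```

```text
t 4.23 pos [0.5081 0.0226 0.0861] jaw yaw 110.6 grip 0.601 F [ 0.6 -0.8  0. ] q [-0.44  0.16  0.37  1.98 -0.07  1.01  1.89]
 first turn [ 0.05 -0.02  0.6 ] then shift [ 1.4 -0.7  3.1] rows 1.0 1.0
```

>>> arm_command([
  [[0,0,2.5],[0,0,0],0.4],
  [[0,0,0],[0,0,0],1],
  [[0,0,0],[0,0,0],1],
  [[0,0,0],[0,0,0],1],
  [[0,0,0],[0,0,0],1],
  [[0,0,0],[0,0,0],1],
  [[0,0,0],[0,0,0],1],
], force=35)

```text
time: 4.82
position: [0.5085, 0.0209, 0.0833]
tool_rot: [-0.558, 3.091, 0.001]
ft_force: [0.2, 1.6, 1.2]
grip_width: 0.235
```

>>> arm_command([
  [[0,0,-15],[0,0,0],1],
  [[0,0,-30],[0,0,0],1],
  [[0,0,-30],[0,0,0],1],
  [[0,0,-30],[0,0,0],1],
  [[0,0,0],[0,0,0],1],
])

```text
time: 5.23
position: [0.5119, 0.0209, 0.194]
tool_rot: [-0.556, 3.082, 0.0]
ft_force: [0.9, 0.3, -0.4]
grip_width: 0.225
```

Run:
```python
from plan import *
plan(.487,-.380,.15,110)
c,im,d=shot('wrist','w2.png')
shot('top','t2.png')
```

```text
t 5.23 pos [0.5119 0.0209 0.194 ] jaw yaw 110.45 grip 0.225 F [ 0.9  0.3 -0.4] q [-0.45  0.04  0.37  1.87 -0.02  1.23  1.85]
 first turn [-0.09  0.57  0.45] then shift [ 160.5 -368.2   44. ] rows 1.0 10.0
```

View pics/w2.png

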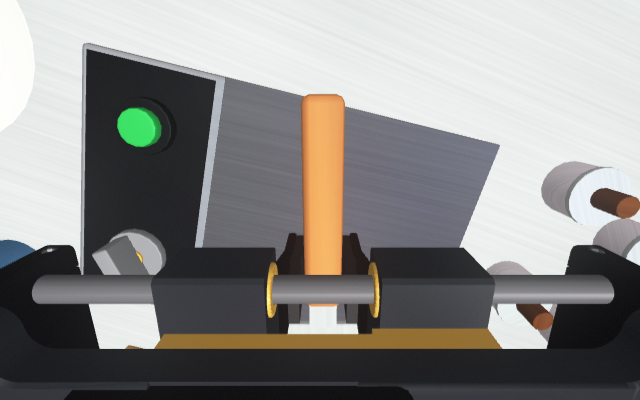

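The turner is held, its handle at (323,185). I'll turn it clockwise 30° to spare joint 7, then carry it to the white plate.

>>> arm_command([
  [[0,0,0],[0,0,5],1],
  [[0,0,0],[0,0,5],1],
  [[0,0,0],[0,0,5],1],
  [[0,0,0],[0,0,5],1],
  [[0,0,0],[0,0,5],1],
  [[0,0,0],[0,0,5.5],1],
])

```text
time: 5.83
position: [0.5069, 0.0206, 0.1857]
tool_rot: [-0.281, -3.125, 0.002]
ft_force: [0.2, -0.6, -2.1]
grip_width: 0.227
```

Run:
```python
from plan import *
plan(.4855,-.3665,.15,80)
```

```text
t 5.83 pos [0.5069 0.0206 0.1857] jaw yaw 79.71 grip 0.227 F [ 0.2 -0.6 -2.1] q [-0.46  0.05  0.38  1.88 -0.02  1.22  1.32]
 first turn [-0.09 -0.22 -0.29] then shift [ -46.1 -385.    35.7] rows 1.0 10.0
```

>>> arm_command([
  [[-2,-20,0],[0,0,0],1],
  [[-4,-33,0],[0,0,0],1],
  [[-4,-33,0],[0,0,0],1],
  [[-4,-33,0],[0,0,0],1],
  [[-4,-33,0],[0,0,0],1],
  [[-4,-33,0],[0,0,0],1],
  [[-4,-33,0],[0,0,0],1],
  [[-4,-33,0],[0,0,0],1],
])

```text
time: 6.5
position: [0.4926, -0.2326, 0.1859]
tool_rot: [-0.274, -3.126, -0.001]
ft_force: [1.1, -0.2, -1.3]
grip_width: 0.227
```

>>> arm_command([
  [[-4,-33,9],[0,0,0],1],
  [[-4,-33,9],[0,0,0],1],
  [[-4,-33,9],[0,0,0],1],
  [[-4,-33,9],[0,0,0],1],
  [[0,0,0],[0,0,0],1],
  [[0,0,0],[0,0,0],1],
])

```text
time: 7.0
position: [0.484, -0.366, 0.149]
tool_rot: [-0.282, -3.123, -0.001]
ft_force: [-0.7, 1.5, -1.9]
grip_width: 0.227
```

Run:
```python
from plan import *
plan(.4855,-.3665,.07,80)
c,im,d=shot('wrist','w3.png')
c,im,d=shot('top','t3.png')
P=cloud(c,d)
r=models.search_frame('top','plate'); print([(q['conf'],toW(c,q['location'])) for q in r])
```

```text
t 7.0 pos [ 0.484 -0.366  0.149] jaw yaw 79.67 grip 0.227 F [-0.7  1.5 -1.9] q [ 0.04  0.34  0.68  1.69 -0.22  1.2   2.17]
 first turn [-0.01 -0.33 -0.33] then shift [-1.6 -0.2 79. ] rows 1.0 2.0
[(0.81, array([ 0.50289982, -0.33371548,  0.00870859])), (0.64, array([0.72551031, 0.26360068, 0.12198262]))]
```

View pics/t3.png

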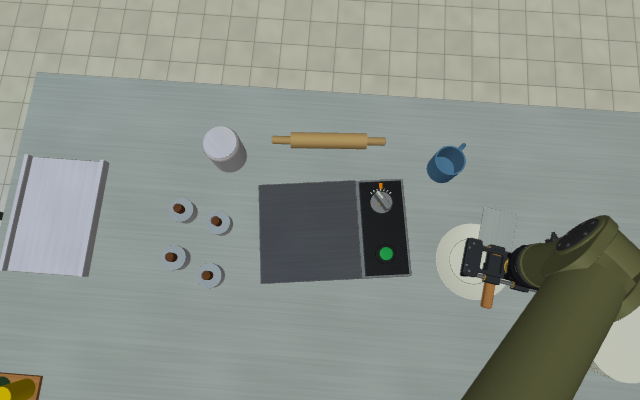

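View pics/w3.png

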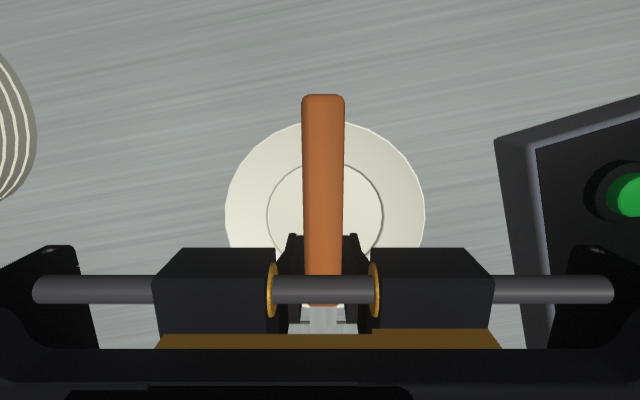

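The handle is centred over the plate (plate centre near (325,215) in the wrist view). Lowering.

>>> arm_command([
  [[0,0,33],[0,0,0],1],
  [[0,0,33],[0,0,0],1],
  [[0,0,33],[0,0,0],1],
  [[0,0,7],[0,0,0],1],
  [[0,0,0],[0,0,0],1],
  [[0,0,0],[0,0,0],1],
])

```text
time: 7.65
position: [0.4879, -0.3639, 0.0472]
tool_rot: [0.272, 3.129, -0.0]
ft_force: [0.0, -1.2, -0.8]
grip_width: 0.227
```

Run:
```python
from plan import *
plan(.4855,-.3665,.037,80)
```

```text
t 7.65 pos [ 0.4879 -0.3639  0.0472] jaw yaw 80.05 grip 0.227 F [ 0.  -1.2 -0.8] q [ 0.08  0.45  0.64  1.78 -0.31  1.01  2.23]
 first turn [-0.01  0.06  0.05] then shift [ 2.  -3.  10.2] rows 1.0 1.0
```

>>> arm_command([
  [[1,-3,5],[0,0,0],1],
  [[0,0,4],[0,0,0],1],
  [[0,0,0],[0,0,0],1],
  [[0,0,0],[0,0,0],1],
])

```text
time: 7.98
position: [0.4857, -0.3674, 0.0377]
tool_rot: [0.275, 3.129, -0.0]
ft_force: [-0.4, 0.7, -1.7]
grip_width: 0.226
```

>>> arm_command([
  [[0,0,1.5],[0,0,0],1],
  [[0,0,1.5],[0,0,0],1],
  [[0,0,0],[0,0,0],1],
])

```text
time: 8.23
position: [0.4859, -0.3674, 0.0352]
tool_rot: [0.275, 3.128, 0.0]
ft_force: [-1.8, 1.7, 5.4]
grip_width: 0.227
```

Contact. Releasing slowly.

>>> arm_command([
  [[0,0,0],[0,0,0],0.5],
  [[0,0,0],[0,0,0],0.5],
  [[0,0,0],[0,0,0],0.5],
  [[0,0,0],[0,0,0],0.5],
  [[0,0,-15],[0,0,0],0.5],
  [[0,0,-35],[0,0,0],0.5],
  [[0,0,-40],[0,0,0],0.5],
  [[0,0,-40],[0,0,0],0.5],
])

```text
time: 8.9
position: [0.4847, -0.3668, 0.1647]
tool_rot: [-0.275, -3.128, -0.001]
ft_force: [1.3, 0.2, 0.7]
grip_width: 0.5
```

Run:
```python
from plan import *
from meas import tins
plan(.57,.0,.19,100)
c,im,d=shot('wrist','w4.png')
c,im,d=shot('side','s4.png')
for x in tins(): print(x)
```

```text
t 8.9 pos [ 0.4847 -0.3668  0.1647] jaw yaw 79.94 grip 0.5 F [1.3 0.2 0.7] q [ 0.04  0.32  0.69  1.67 -0.22  1.22  2.17]
 first turn [  0.04  -0.11 -20.06] then shift [-147.7  346.4  -25.3] rows 3.0 10.0
(0.85, 549, array([0.557, 0.271, 0.075]), np.float64(0.077))
(0.85, 557, array([0.427, 0.277, 0.075]), np.float64(0.077))
(0.62, 597, array([0.463, 0.369, 0.075]), np.float64(0.076))
(0.55, 507, array([0.581, 0.367, 0.075]), np.float64(0.077))
```

View pics/s4.png

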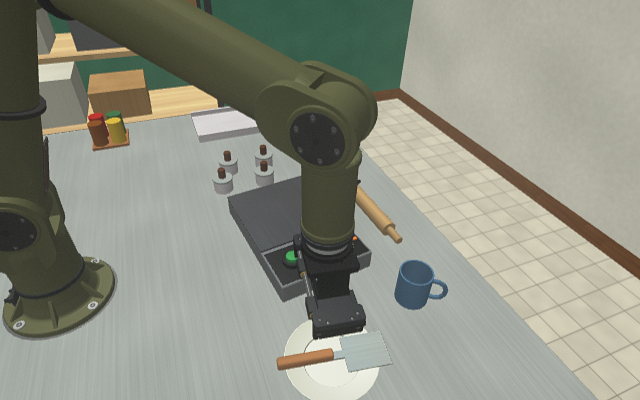

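View pics/w4.png

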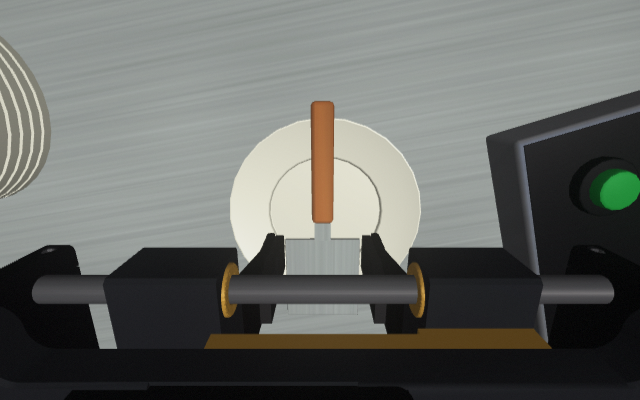

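The turner lies across the plate (side view: from (280,363) to (390,350)). Now the tins, at (.557,.271) first.

Run:
```python
from plan import *
plan(.557,.271,.14,80)
```

```text
t 9.1 pos [ 0.4862 -0.3676  0.1653] jaw yaw 79.97 grip 0.502 F [-0.6  0.1 -0.8] q [ 0.04  0.32  0.69  1.67 -0.22  1.22  2.17]
 first turn [-0.02  0.17 -0.03] then shift [ 41.2 641.1  25.3] rows 1.0 16.0
```

>>> arm_command([
  [[2,35,0],[0,0,0],0.5],
  [[3,40,0],[0,0,0],0.5],
  [[3,40,0],[0,0,0],0.5],
  [[3,40,0],[0,0,0],0.5],
  [[3,40,0],[0,0,0],0.5],
  [[3,40,0],[0,0,0],0.5],
  [[3,40,0],[0,0,0],0.5],
  [[3,40,0],[0,0,0],0.5],
])

```text
time: 9.77
position: [0.5163, -0.0507, 0.1623]
tool_rot: [-0.274, -3.127, 0.0]
ft_force: [0.3, -0.2, -0.1]
grip_width: 0.503
```

>>> arm_command([
  [[3,40,0],[0,0,0],0.5],
  [[3,40,0],[0,0,0],0.5],
  [[3,40,0],[0,0,0],0.5],
  [[3,40,0],[0,0,0],0.5],
  [[3,40,0],[0,0,0],0.5],
  [[3,40,0],[0,0,0],0.5],
  [[3,40,0],[0,0,0],0.5],
  [[0,30,10],[0,0,0],0.5],
])

```text
time: 10.43
position: [0.55, 0.2608, 0.1535]
tool_rot: [-0.269, -3.129, -0.003]
ft_force: [0.3, 0.9, 1.1]
grip_width: 0.495
```

```bash
cat > wt.py <<'E'
from plan import *
def wt(n='wrist',fn=None):
    c,im,d=shot(n,fn);P=cloud(c,d)
    for r in models.silhouettes(n,'tin1'):
        Q=P[r['pixels']&(d>0)]
        if len(Q)<30: continue
        z0=np.percentile(Q[:,2],97);k=Q[Q[:,2]>z0-.006]
        rc=cv2.minAreaRect((k[:,:2]*1000).astype(np.float32))
        print(round(r['conf'],2),len(k),k.mean(0).round(4),'rect',np.round(rc[0],1),np.round(rc[1],1))
E
python3 - <<'E'
from wt import *
plan(.557,.271,.064,80)
wt(fn='w5.png')
E
```

```text
t 10.43 pos [0.55   0.2608 0.1535] jaw yaw 80.18 grip 0.495 F [0.3 0.9 1.1] q [-0.72  0.29  0.28  1.67 -0.09  1.19  0.98]
 first turn [ 0.11 -0.06  0.18] then shift [-5.1 11.3 89.5] rows 1.0 3.0
0.68 610 [0.5561 0.2741 0.0751] rect [556.9 274.1] [21.  20.9]
0.68 958 [0.4269 0.2793 0.0752] rect [426.6 279.3] [21.  21.1]
0.64 930 [0.4627 0.3706 0.075 ] rect [462.8 371.2] [21.1 21. ]
0.51 156 [0.6941 0.2796 0.0367] rect [618.6 269.5] [178.4  37.8]
```

View pics/w5.png

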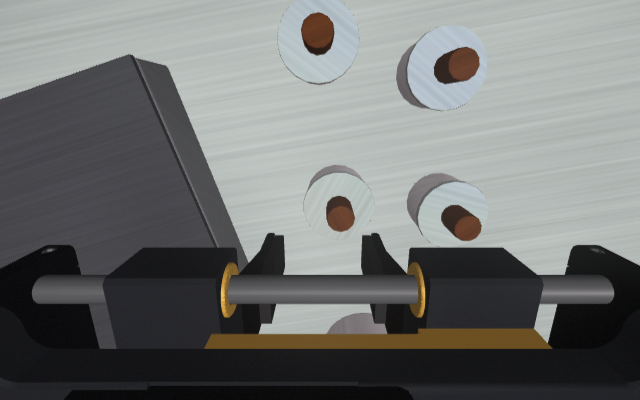

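Four tins in view, the target at (340,215). The wrist reading puts its knob at (.5565,.273).

>>> arm_command([
  [[-4.5,13.5,20],[0,0,0],0.5],
  [[0,0,25],[0,0,0],0.5],
  [[0,0,20],[0,0,0],0.5],
  [[0,0,0],[0,0,0],0.5],
  [[0,0,0],[0,0,0],0.5],
])

```text
time: 10.95
position: [0.5562, 0.2669, 0.0867]
tool_rot: [-0.276, -3.125, 0.005]
ft_force: [0.4, -0.2, 0.8]
grip_width: 0.5
```

Run:
```python
from wt import *
plan(.5565,.273,.064,80)
```

```text
t 10.95 pos [0.5562 0.2669 0.0867] jaw yaw 79.92 grip 0.5 F [ 0.4 -0.2  0.8] q [-0.72  0.37  0.28  1.71 -0.11  1.08  0.99]
 first turn [-0.21 -0.22 -0.08] then shift [ 0.8  6.1 22.7] rows 1.0 1.0
```

>>> arm_command([
  [[0,6,8],[0,0,0],0.5],
  [[0,0,14],[0,0,0],0.5],
  [[0,0,0],[0,0,0],0.5],
  [[0,0,0],[0,0,0],1],
  [[0,0,0],[0,0,0],1],
  [[0,0,0],[0,0,0],1],
  [[0,0,0],[0,0,0],1],
  [[0,0,0],[0,0,0],1],
], force=35)

```text
time: 11.62
position: [0.5593, 0.2743, 0.0679]
tool_rot: [0.275, 3.128, 0.001]
ft_force: [-0.1, -0.8, 2.4]
grip_width: 0.24
```

Run:
```python
from wt import *
plan(.609,-.001,.17,80)
```

```text
t 11.62 pos [0.5593 0.2743 0.0679] jaw yaw 79.96 grip 0.24 F [-0.1 -0.8  2.4] q [-0.72  0.4   0.27  1.72 -0.12  1.04  0.99]
 first turn [ 0.03  0.06 -0.05] then shift [ -96.7 -262.5 -102.1] rows 1.0 8.0
```

>>> arm_command([
  [[0,0,-15],[0,0,0],1],
  [[0,0,-30],[0,0,0],1],
  [[0,0,-30],[0,0,0],1],
  [[0,0,-30],[0,0,0],1],
  [[0,0,0],[0,0,0],1],
])

```text
time: 12.03
position: [0.5623, 0.2759, 0.1792]
tool_rot: [0.274, 3.12, 0.011]
ft_force: [1.6, 0.2, -1.1]
grip_width: 0.246
```

>>> arm_command([
  [[-12,-33,0],[0,0,0],1],
  [[-12,-33,0],[0,0,0],1],
  [[-12,-33,0],[0,0,0],1],
  [[-12,-33,0],[0,0,0],1],
  [[-12,-33,0],[0,0,0],1],
  [[-12,-33,0],[0,0,0],1],
  [[-12,-33,0],[0,0,0],1],
  [[-12,-32,0],[0,0,0],1],
])

```text
time: 12.7
position: [0.6072, -0.0032, 0.1717]
tool_rot: [-0.275, -3.129, -0.0]
ft_force: [0.3, 0.2, -1.5]
grip_width: 0.251
```

>>> arm_command([
  [[0,0,0],[0,0,0],1],
  [[0,0,0],[0,0,0],1],
])

```text
time: 12.87
position: [0.6074, -0.005, 0.1718]
tool_rot: [-0.284, -3.129, 0.002]
ft_force: [0.2, 1.2, -1.5]
grip_width: 0.24
```

Run:
```python
from wt import *
plan(.609,-.001,.135,80)
shot('side','s5.png')
```

```text
t 12.87 pos [ 0.6074 -0.005   0.1718] jaw yaw 79.62 grip 0.24 F [ 0.2  1.2 -1.5] q [-0.4   0.28  0.44  1.66 -0.12  1.23  1.45]
 first turn [-0.06 -0.   -0.38] then shift [-0.9  4.2 36.8] rows 1.0 1.0
```

View pics/s5.png

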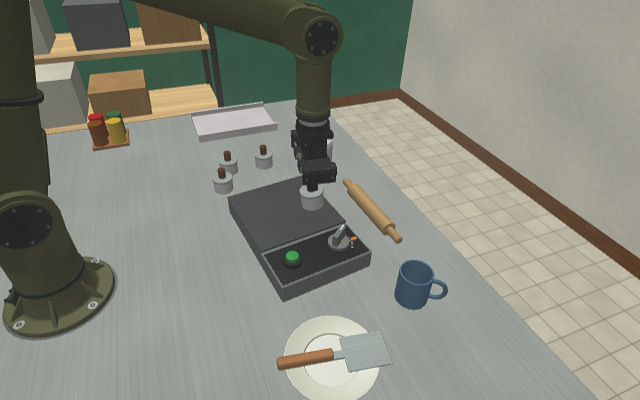

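The tin hangs in the gripper at (312,197) above the cooking plate.

>>> arm_command([
  [[0,4,10],[0,0,0],1],
  [[0,0,15],[0,0,0],1],
  [[0,0,8],[0,0,0],1],
  [[0,0,3],[0,0,0],1],
  [[0,0,1],[0,0,0],1],
  [[0,0,0],[0,0,0],1],
])

```text
time: 13.42
position: [0.6086, 0.005, 0.1357]
tool_rot: [0.271, 3.129, 0.003]
ft_force: [-1.5, 2.1, 3.9]
grip_width: 0.24
```

>>> arm_command([
  [[0,0,0],[0,0,0],0.5],
  [[0,0,0],[0,0,0],0.5],
  [[0,0,0],[0,0,0],0.5],
  [[0,0,0],[0,0,0],0.5],
  [[0,0,-30],[0,0,0],0.5],
  [[0,0,-40],[0,0,0],0.5],
  [[0,0,0],[0,0,0],0.5],
])

```text
time: 14.0
position: [0.6121, 0.0022, 0.2125]
tool_rot: [0.274, 3.118, 0.003]
ft_force: [1.7, -0.7, 1.5]
grip_width: 0.493
```

Run:
```python
from wt import *
wt('top','t6.png')
plan(.463,.3705,.2,80)
```

```text
0.87 70 [0.4265 0.2772 0.0748] rect [426.2 277.8] [18.5 22. ]
0.82 62 [0.5817 0.3669 0.0752] rect [582.4 367.5] [19.6 19.5]
0.81 68 [0.4632 0.3694 0.0752] rect [462.9 369.5] [19.4 20.2]
t 14.1 pos [0.6095 0.0024 0.2071] jaw yaw 79.95 grip 0.498 F [ 0.3 -0.4 -0.2] q [-0.41  0.26  0.44  1.62 -0.11  1.29  1.44]
 first turn [ 0.07  0.23 -0.05] then shift [208.2 337.1   7.1] rows 1.0 10.0
```

View pics/t6.png

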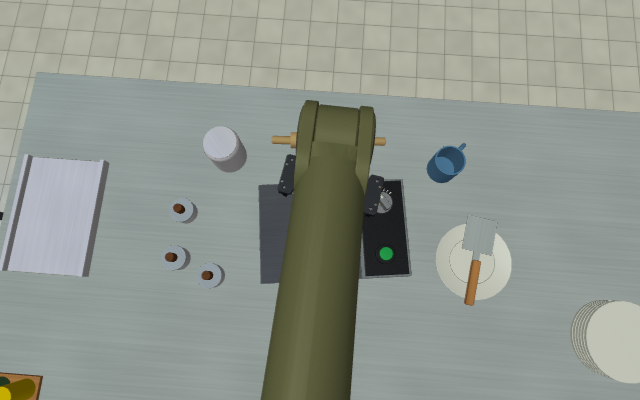

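The other three tins haven't moved (183,210 / 175,257 / 210,275) and the turner is on the plate. Next is the tin at (.4265,.278), which goes to cell D.

Run:
```python
from wt import *
plan(.4265,.278,.13,80)
```

```text
t 14.1 pos [0.6095 0.0024 0.2071] jaw yaw 79.95 grip 0.498 F [ 0.3 -0.4 -0.2] q [-0.41  0.26  0.44  1.62 -0.11  1.29  1.44]
 first turn [ 0.07  0.23 -0.05] then shift [228.1 239.6  77.1] rows 1.0 9.0
```

>>> arm_command([
  [[28,29,0],[0,0,0],0.5],
  [[28,29,3],[0,0,0],0.5],
  [[28,29,5],[0,0,0],0.5],
  [[28,29,8],[0,0,0],0.5],
  [[28,29,10],[0,0,0],0.5],
  [[28,29,10],[0,0,0],0.5],
  [[28,29,10],[0,0,0],0.5],
  [[28,29,10],[0,0,0],0.5],
])

```text
time: 14.77
position: [0.4259, 0.2709, 0.1473]
tool_rot: [-0.275, -3.128, 0.002]
ft_force: [0.8, 0.4, 0.2]
grip_width: 0.502
```

>>> arm_command([
  [[4,8,10],[0,0,0],0.5],
  [[0,0,0],[0,0,0],0.5],
  [[0,0,0],[0,0,0],0.5],
])

```text
time: 15.02
position: [0.4246, 0.278, 0.1375]
tool_rot: [-0.272, -3.128, 0.004]
ft_force: [0.3, -0.6, -0.6]
grip_width: 0.503
```

Run:
```python
from wt import *
plan(.4265,.279,.066,80)
wt(fn='w7.png')
```

```text
t 15.02 pos [0.4246 0.278  0.1375] jaw yaw 80.05 grip 0.503 F [ 0.3 -0.6 -0.6] q [-0.81  0.09  0.18  1.93 -0.02  1.12  0.78]
 first turn [-0.17 -0.09  0.05] then shift [-1.7  1.3 71.5] rows 1.0 2.0
0.59 394 [0.4569 0.3713 0.0746] rect [456.8 372. ] [20.8 11.1]
0.56 706 [0.4252 0.2796 0.0752] rect [425.8 279.6] [20.9 20.9]
0.29 2423 [0.4462 0.1067 0.0682] rect [425.1 138.5] [ 67.4 208.3]
```

>>> arm_command([
  [[-1.5,1,25],[0,0,0],0.5],
  [[0,0,30],[0,0,0],0.5],
  [[0,0,17],[0,0,0],0.5],
  [[0,0,0],[0,0,0],0.5],
  [[0,0,0],[0,0,0],0.5],
])

```text
time: 15.53
position: [0.4279, 0.2778, 0.067]
tool_rot: [-0.279, -3.129, 0.002]
ft_force: [0.8, 0.6, -0.3]
grip_width: 0.502
```

>>> arm_command([
  [[0,0,0],[0,0,0],1],
  [[0,0,0],[0,0,0],1],
  [[0,0,0],[0,0,0],1],
  [[0,0,0],[0,0,0],1],
  [[0,0,0],[0,0,0],1],
  [[0,0,-20],[0,0,0],1],
  [[0,0,-40],[0,0,0],1],
  [[0,0,-40],[0,0,0],1],
])

```text
time: 16.2
position: [0.4257, 0.2784, 0.1667]
tool_rot: [-0.274, -3.126, 0.005]
ft_force: [1.3, 1.2, -1.8]
grip_width: 0.248
```

Run:
```python
from wt import *
plan(.506,-.014,.165,80)
```

```text
t 16.2 pos [0.4257 0.2784 0.1667] jaw yaw 79.97 grip 0.248 F [ 1.3  1.2 -1.8] q [-0.81  0.07  0.19  1.89 -0.01  1.19  0.78]
 first turn [-0.2  -0.16 -0.03] then shift [-129.8 -274.     1.7] rows 1.0 8.0
```

>>> arm_command([
  [[-10,-20,0],[0,0,0],1],
  [[-17,-36,0],[0,0,0],1],
  [[-17,-36,0],[0,0,0],1],
  [[-17,-36,0],[0,0,0],1],
  [[-17,-36,0],[0,0,0],1],
  [[-17,-36,0],[0,0,0],1],
  [[-17,-36,0],[0,0,0],1],
  [[-17,-36,0],[0,0,0],1],
])

```text
time: 16.87
position: [0.5068, -0.0127, 0.1672]
tool_rot: [0.274, 3.129, 0.001]
ft_force: [1.1, 0.5, -1.0]
grip_width: 0.246
```

>>> arm_command([
  [[0,0,0],[0,0,0],1],
  [[0,0,0],[0,0,0],1],
])

```text
time: 17.03
position: [0.5069, -0.0139, 0.1671]
tool_rot: [0.284, 3.129, -0.001]
ft_force: [-0.1, 0.8, -1.0]
grip_width: 0.245
```

Run:
```python
from wt import *
plan(.506,-.014,.133,80)
shot('side','s8.png')
```

```text
t 17.03 pos [ 0.5069 -0.0139  0.1671] jaw yaw 79.62 grip 0.245 F [-0.1  0.8 -1. ] q [-0.49  0.06  0.48  1.91 -0.03  1.18  1.39]
 first turn [-0.02  0.01 -0.38] then shift [ 0.9 -0.3 34.1] rows 1.0 1.0
```

View pics/s8.png

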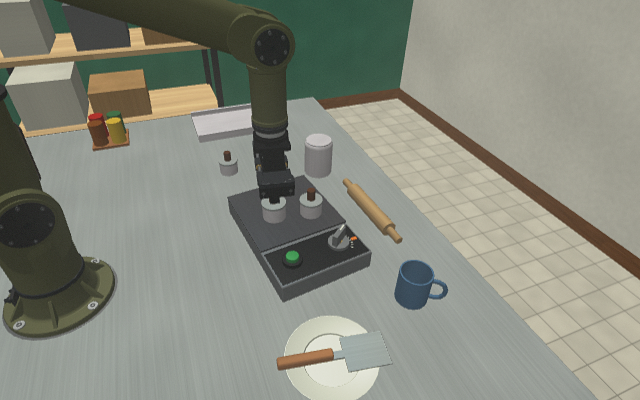

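The first tin stands on the griddle at (311,205), and the second hangs at (273,208). Lowering.

>>> arm_command([
  [[0,0,12],[0,0,0],1],
  [[0,0,12],[0,0,0],1],
  [[0,0,6],[0,0,0],1],
  [[0,0,3],[0,0,0],1],
  [[0,0,1],[0,0,0],1],
  [[0,0,0],[0,0,0],1],
])

```text
time: 17.58
position: [0.5058, -0.0101, 0.1338]
tool_rot: [-0.272, -3.127, -0.001]
ft_force: [-6.6, -0.5, 11.9]
grip_width: 0.243
```

Contact. Releasing.

>>> arm_command([
  [[0,0,-1],[0,0,0],1],
  [[0,0,0],[0,0,0],0.5],
  [[0,0,0],[0,0,0],0.5],
  [[0,0,0],[0,0,0],0.5],
  [[0,0,0],[0,0,0],0.5],
  [[0,0,-30],[0,0,0],0.5],
  [[0,0,-40],[0,0,0],0.5],
  [[0,0,0],[0,0,0],0.5],
])

```text
time: 18.25
position: [0.5109, -0.011, 0.2107]
tool_rot: [0.274, 3.119, 0.004]
ft_force: [1.2, -0.6, 0.3]
grip_width: 0.495
```

Run:
```python
from wt import *
wt('top','t9.png'); wt('wrist','w9.png')
plan(.4632,.3705,.14,80)
```

```text
0.98 73 [0.4628 0.3688 0.0749] rect [462.6 368.9] [20.9 20.1]
0.59 64 [0.5815 0.3667 0.0749] rect [581.3 367.2] [20.6 19.3]
0.21 365 [ 0.4574 -0.3621  0.038 ] rect [ 457.  -362.4] [ 21.1 108.5]
0.94 390 [0.5939 0.0055 0.154 ] rect [548.1   0.9] [130.9  21. ]
0.71 697 [ 0.5042 -0.0094  0.1411] rect [504.8  -9.3] [20.9 20.7]
0.5 114 [0.5831 0.3423 0.0051] rect [583.4 342.9] [32.   6.5]
t 18.45 pos [ 0.5064 -0.0108  0.2033] jaw yaw 79.97 grip 0.501 F [-0.1  0.1  0.2] q [-0.5   0.03  0.48  1.86 -0.01  1.26  1.38]
 first turn [-0.   -0.05 -0.03] then shift [108.8 368.   63.3] rows 1.0 10.0
```

View pics/t9.png

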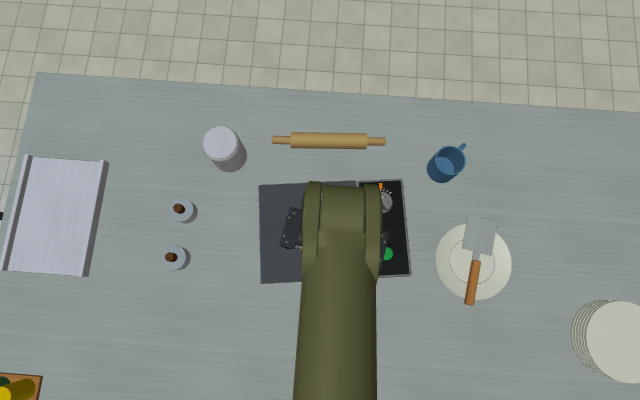

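The second tin is on at (.505,-.009). The two remaining tins are still at (175,257) and (183,210).

>>> arm_command([
  [[10,34,0],[0,0,0],0.5],
  [[11,37,2],[0,0,0],0.5],
  [[11,37,4],[0,0,0],0.5],
  [[11,37,7],[0,0,0],0.5],
  [[11,37,7],[0,0,0],0.5],
  [[11,37,7],[0,0,0],0.5],
  [[11,37,7],[0,0,0],0.5],
  [[11,37,7],[0,0,0],0.5],
])

```text
time: 19.12
position: [0.4709, 0.294, 0.161]
tool_rot: [-0.275, -3.128, 0.003]
ft_force: [1.3, -0.9, -0.2]
grip_width: 0.501
```

>>> arm_command([
  [[11,37,10],[0,0,0],0.5],
  [[11,37,10],[0,0,0],0.5],
  [[0,0,0],[0,0,0],0.5],
  [[0,0,0],[0,0,0],0.5],
])

```text
time: 19.45
position: [0.4607, 0.3713, 0.14]
tool_rot: [-0.266, -3.126, 0.005]
ft_force: [0.7, -1.0, -0.6]
grip_width: 0.501
```

Run:
```python
from wt import *
wt(fn='w10.png')
plan(.4632,.3705,.067,80)
```

```text
0.83 683 [0.4617 0.3721 0.0752] rect [462.5 372.1] [20.9 20.8]
0.79 146 [0.5468 0.3735 0.0867] rect [506.6 378.3] [ 19.6 142.7]
t 19.55 pos [0.4634 0.368  0.1417] jaw yaw 79.93 grip 0.499 F [-0.6 -0.7  0.4] q [-0.86  0.26  0.17  1.72 -0.05  1.16  0.72]
 first turn [-0.16 -0.05 -0.07] then shift [ 0.6  2.5 74.7] rows 1.0 2.0
```

>>> arm_command([
  [[0.5,2.5,25],[0,0,0],0.5],
  [[0,0,30],[0,0,0],0.5],
  [[0,0,20],[0,0,0],0.5],
  [[0,0,0],[0,0,0],0.5],
  [[0,0,0],[0,0,0],0.5],
])

```text
time: 19.97
position: [0.4636, 0.3697, 0.0675]
tool_rot: [-0.279, -3.128, 0.003]
ft_force: [0.1, -0.1, 0.3]
grip_width: 0.502
```

>>> arm_command([
  [[0,0,0],[0,0,0],1],
  [[0,0,0],[0,0,0],1],
  [[0,0,0],[0,0,0],1],
  [[0,0,0],[0,0,0],1],
  [[0,0,0],[0,0,0],1],
  [[0,0,-20],[0,0,0],1],
  [[0,0,-40],[0,0,0],1],
  [[0,0,-40],[0,0,0],1],
])

```text
time: 20.63
position: [0.462, 0.371, 0.1674]
tool_rot: [-0.274, -3.127, 0.005]
ft_force: [0.8, 1.7, -1.1]
grip_width: 0.242
```

Run:
```python
from wt import *
plan(.493,.089,.165,80)
```

```text
t 20.63 pos [0.462  0.371  0.1674] jaw yaw 79.97 grip 0.242 F [ 0.8  1.7 -1.1] q [-0.87  0.24  0.17  1.69 -0.04  1.21  0.71]
 first turn [-0.21 -0.15 -0.03] then shift [ -79.5 -272.3    2.4] rows 1.0 7.0
```

>>> arm_command([
  [[-5,-20,0],[0,0,0],1],
  [[-11,-36,0],[0,0,0],1],
  [[-11,-36,0],[0,0,0],1],
  [[-11,-36,0],[0,0,0],1],
  [[-11,-36,0],[0,0,0],1],
  [[-11,-36,0],[0,0,0],1],
  [[-11,-36,0],[0,0,0],1],
  [[-9,-37,0],[0,0,0],1],
])

```text
time: 21.3
position: [0.4946, 0.0876, 0.1682]
tool_rot: [0.274, 3.129, 0.001]
ft_force: [0.3, 0.3, -1.4]
grip_width: 0.242
```

>>> arm_command([
  [[0,0,0],[0,0,0],1],
  [[0,0,0],[0,0,0],1],
])

```text
time: 21.47
position: [0.4948, 0.0866, 0.1683]
tool_rot: [0.283, 3.128, 0.001]
ft_force: [0.1, 1.8, -1.0]
grip_width: 0.238
```

Run:
```python
from wt import *
plan(.493,.089,.134,80)
shot('side','s11.png')
```

```text
t 21.47 pos [0.4948 0.0866 0.1683] jaw yaw 79.65 grip 0.238 F [ 0.1  1.8 -1. ] q [-0.59  0.05  0.37  1.91 -0.02  1.18  1.18]
 first turn [ 0.02  0.01 -0.35] then shift [ 2.2  2.1 34.3] rows 1.0 1.0
```

View pics/s11.png

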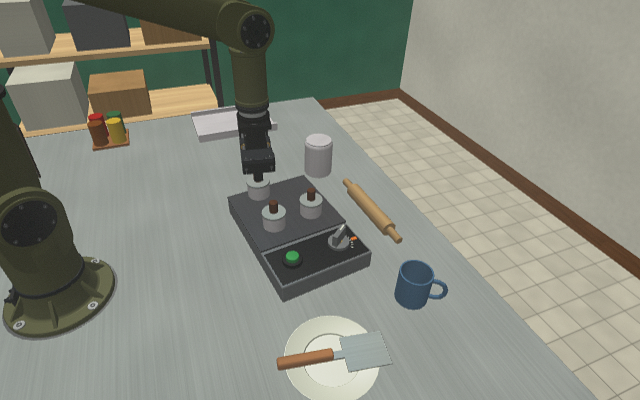

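Two tins stand upright on the griddle at (273,217) and (311,205). The third hangs at (257,188).

>>> arm_command([
  [[2,1,12],[0,0,0],1],
  [[0,0,12],[0,0,0],1],
  [[0,0,6],[0,0,0],1],
  [[0,0,3],[0,0,0],1],
  [[0,0,0],[0,0,0],1],
  [[0,0,0],[0,0,0],1],
])

```text
time: 22.02
position: [0.4927, 0.0915, 0.1352]
tool_rot: [-0.273, -3.129, -0.0]
ft_force: [-1.4, 0.8, 2.1]
grip_width: 0.245
```

>>> arm_command([
  [[0,0,0.5],[0,0,0],1],
  [[0,0,0],[0,0,0],0.5],
  [[0,0,0],[0,0,0],0.5],
  [[0,0,0],[0,0,0],0.5],
  [[0,0,0],[0,0,0],0.5],
  [[0,0,-30],[0,0,0],0.5],
  [[0,0,-40],[0,0,0],0.5],
  [[0,0,0],[0,0,0],0.5],
])

```text
time: 22.68
position: [0.4968, 0.0913, 0.2113]
tool_rot: [0.274, 3.119, 0.007]
ft_force: [2.2, 1.1, 0.1]
grip_width: 0.496
```

Run:
```python
from wt import *
wt('top','t12.png'); wt('wrist','w12.png')
plan(.5815,.3695,.14,80)
```

```text
0.93 61 [0.5816 0.367  0.0754] rect [581.4 366.9] [18.8 19.4]
0.89 73 [0.6098 0.0039 0.1412] rect [609.7   3.9] [20.6 20. ]
0.73 42 [ 0.5042 -0.0148  0.1413] rect [504.  -15.6] [11.2 20.4]
0.96 486 [0.5763 0.3606 0.0818] rect [525.1 281.3] [231.6  21.7]
0.77 207 [ 0.4976 -0.0055  0.1388] rect [497.9  -6.6] [18.9  6.3]
0.76 700 [0.49   0.0917 0.1412] rect [490.7  91.5] [20.8 21. ]
0.72 19 [0.4685 0.0837 0.2883] rect [468.6  83.7] [4.5 1.3]
t 22.88 pos [0.4924 0.0905 0.2038] jaw yaw 79.97 grip 0.503 F [-0.3  0.  -1.1] q [-0.6   0.02  0.37  1.87 -0.01  1.26  1.17]
 first turn [-0.02 -0.05 -0.03] then shift [-39.3 290.2  63.8] rows 1.0 8.0
```

View pics/w12.png

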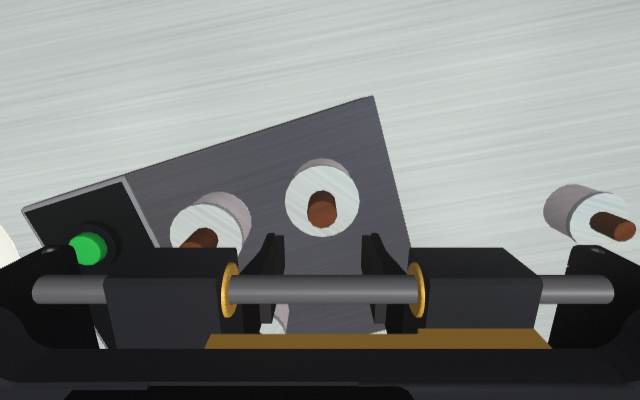

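The third tin stands at (.490,.092), image (322,200). Now the last one.

>>> arm_command([
  [[-4,36,0],[0,0,0],0.5],
  [[-5,36,4],[0,0,0],0.5],
  [[-5,36,10],[0,0,0],0.5],
  [[-5,36,10],[0,0,0],0.5],
  [[-5,36,10],[0,0,0],0.5],
  [[-5,36,10],[0,0,0],0.5],
  [[-5,36,10],[0,0,0],0.5],
  [[-5,38,10],[0,0,0],0.5],
])

```text
time: 23.55
position: [0.5813, 0.3699, 0.1377]
tool_rot: [-0.275, -3.127, 0.004]
ft_force: [1.3, -0.2, 0.1]
grip_width: 0.502
```

>>> arm_command([
  [[0,0,0],[0,0,0],0.5],
  [[0,0,0],[0,0,0],0.5],
])

```text
time: 23.72
position: [0.5793, 0.3714, 0.1359]
tool_rot: [-0.267, -3.125, 0.006]
ft_force: [0.1, 0.6, 0.2]
grip_width: 0.501
```

Run:
```python
from wt import *
wt(fn='w13.png')
plan(.5815,.369,.067,80)
```

```text
0.87 711 [0.5807 0.37   0.0751] rect [581.4 369.8] [21.  20.7]
t 23.82 pos [0.5814 0.3678 0.1389] jaw yaw 79.93 grip 0.5 F [ 0.8  0.3 -0.1] q [-0.78  0.46  0.23  1.47 -0.11  1.22  0.87]
 first turn [-0.17 -0.07 -0.07] then shift [ 0.1  1.2 71.9] rows 1.0 2.0
```

>>> arm_command([
  [[0,1.5,25],[0,0,0],0.5],
  [[0,0,30],[0,0,0],0.5],
  [[0,0,17],[0,0,0],0.5],
  [[0,0,0],[0,0,0],0.5],
  [[0,0,0],[0,0,0],0.5],
])

```text
time: 24.23
position: [0.582, 0.3688, 0.0685]
tool_rot: [-0.278, -3.129, 0.002]
ft_force: [-0.3, 0.3, 0.4]
grip_width: 0.496
```

>>> arm_command([
  [[0,0,1],[0,0,0],1],
  [[0,0,0],[0,0,0],1],
  [[0,0,0],[0,0,0],1],
  [[0,0,0],[0,0,0],1],
  [[0,0,0],[0,0,0],1],
  [[0,0,-20],[0,0,0],1],
  [[0,0,-40],[0,0,0],1],
  [[0,0,-40],[0,0,0],1],
])

```text
time: 24.9
position: [0.5804, 0.3701, 0.1662]
tool_rot: [-0.274, -3.126, 0.005]
ft_force: [0.2, 1.7, -1.5]
grip_width: 0.242
```

Run:
```python
from wt import *
plan(.596,.100,.165,80)
```

```text
t 24.9 pos [0.5804 0.3701 0.1662] jaw yaw 79.98 grip 0.242 F [ 0.2  1.7 -1.5] q [-0.78  0.45  0.24  1.44 -0.11  1.28  0.86]
 first turn [-0.21 -0.21 -0.02] then shift [ -62.3 -263.2    1.2] rows 1.0 7.0
```

>>> arm_command([
  [[-5,-20,0],[0,0,0],1],
  [[-8,-35,0],[0,0,0],1],
  [[-8,-35,0],[0,0,0],1],
  [[-8,-35,0],[0,0,0],1],
  [[-8,-35,0],[0,0,0],1],
  [[-8,-35,0],[0,0,0],1],
  [[-8,-35,0],[0,0,0],1],
  [[-9,-34,0],[0,0,0],1],
])

```text
time: 25.57
position: [0.5965, 0.0983, 0.1675]
tool_rot: [-0.275, -3.129, -0.0]
ft_force: [1.8, 0.7, -2.3]
grip_width: 0.244
```

>>> arm_command([
  [[0,0,0],[0,0,0],1],
  [[0,0,0],[0,0,0],1],
])

```text
time: 25.73
position: [0.5973, 0.0963, 0.1677]
tool_rot: [0.284, 3.128, -0.001]
ft_force: [-0.0, 1.4, -1.1]
grip_width: 0.244
```

Run:
```python
from wt import *
plan(.596,.100,.134,80)
shot('side','s14.png')
```

```text
t 25.73 pos [0.5973 0.0963 0.1677] jaw yaw 79.62 grip 0.244 F [-0.   1.4 -1.1] q [-0.5   0.27  0.35  1.67 -0.1   1.22  1.26]
 first turn [-0.04  0.02 -0.38] then shift [ 1.9  3.4 33.7] rows 1.0 1.0
```

View pics/s14.png

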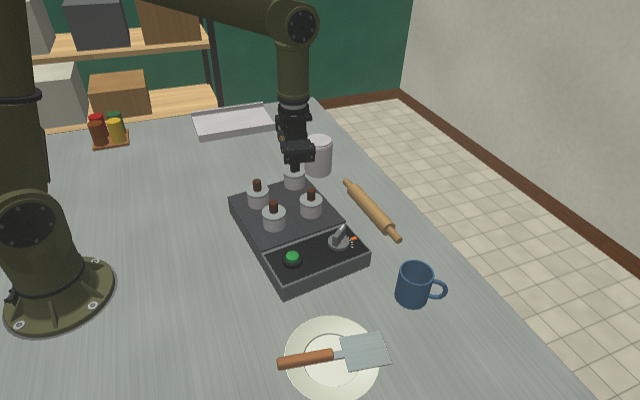

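Three tins are upright at (257,195), (273,217) and (311,205). The fourth hangs at (294,180).

>>> arm_command([
  [[1,2,12],[0,0,0],1],
  [[0,0,12],[0,0,0],1],
  [[0,0,6],[0,0,0],1],
  [[0,0,2.5],[0,0,0],1],
  [[0,0,0],[0,0,0],1],
  [[0,0,0],[0,0,0],1],
])

```text
time: 26.28
position: [0.5953, 0.1033, 0.1345]
tool_rot: [-0.272, -3.127, 0.0]
ft_force: [-2.7, 0.1, 1.3]
grip_width: 0.241
```

>>> arm_command([
  [[0,0,0.5],[0,0,0],1],
  [[0,0,0],[0,0,0],0.5],
  [[0,0,0],[0,0,0],0.5],
  [[0,0,0],[0,0,0],0.5],
  [[0,0,0],[0,0,0],0.5],
  [[0,0,-30],[0,0,0],0.5],
  [[0,0,-40],[0,0,0],0.5],
  [[0,0,-40],[0,0,0],0.5],
])

```text
time: 26.95
position: [0.5957, 0.102, 0.2446]
tool_rot: [-0.275, -3.127, 0.002]
ft_force: [2.1, 1.4, 0.3]
grip_width: 0.499
```

>>> arm_command([
  [[35,0,0],[0,0,0],0.5],
  [[35,0,0],[0,0,0],0.5],
  [[35,0,0],[0,0,0],0.5],
  [[0,-30,0],[0,0,0],0.5],
  [[0,-35,0],[0,0,0],0.5],
  [[0,-35,0],[0,0,0],0.5],
  [[0,-35,0],[0,0,0],0.5],
])

```text
time: 27.53
position: [0.4692, -0.0137, 0.2447]
tool_rot: [0.273, 3.128, 0.001]
ft_force: [0.8, -0.5, 0.4]
grip_width: 0.499
```

Run:
```python
from wt import *
wt('side'); shot('wrist','w15.png');shot('top','t15.png')
plan(.631,-.126,.2,80)
```

```text
0.67 33 [0.4887 0.0819 0.1346] rect [488.5  82.8] [ 7.4 18.6]
0.64 38 [ 6.082e-01 -3.000e-04  1.407e-01] rect [608.6   0.7] [17.3 17.3]
0.63 52 [ 0.504  -0.0141  0.1407] rect [504.7 -13. ] [20.7 18. ]
0.6 38 [0.5916 0.0999 0.1407] rect [592.1 101.1] [17.5 22.8]
t 27.73 pos [ 0.4697 -0.0131  0.2448] jaw yaw 79.82 grip 0.498 F [ 0.   0.7 -0.5] q [-0.48 -0.09  0.43  1.88  0.04  1.34  1.33]
 first turn [ 0.08  0.05 -0.18] then shift [-178.5  -83.2   44.8] rows 1.0 5.0
```

View pics/w15.png

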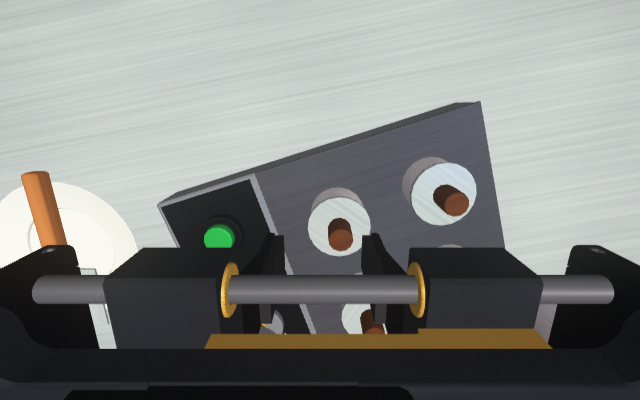

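View pics/t15.png

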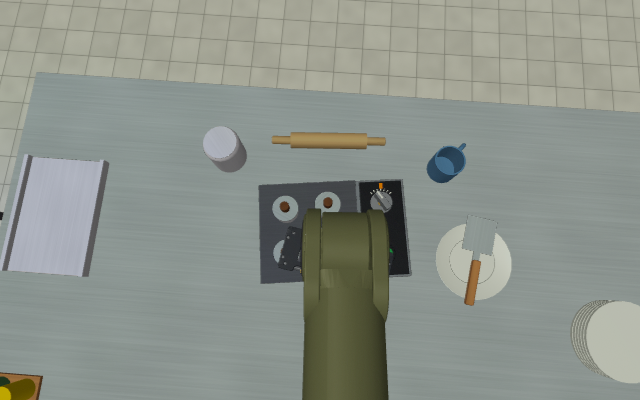

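All four tins stand on the cooking plate. Next I'll look closely at the knob.

>>> arm_command([
  [[-30,-20,0],[0,0,0],0.5],
  [[-36,-18,0],[0,0,0],0.5],
  [[-36,-18,0],[0,0,0],0.5],
  [[-36,-18,0],[0,0,0],0.5],
  [[-36,-18,0],[0,0,0],0.5],
  [[-30,0,0],[0,0,0],0.5],
  [[0,0,0],[0,0,0],0.5],
])

```text
time: 28.32
position: [0.6588, -0.138, 0.2408]
tool_rot: [-0.272, -3.128, 0.004]
ft_force: [-0.9, 1.6, -0.2]
grip_width: 0.501
```

Run:
```python
from wt import *
plan(.631,-.126,.2,80)
c,im,d=shot('wrist','w16.png')
np.savez('w16.npz',im=im,d=d,T=c[3],f=c[:3])
P=cloud(c,d)
hsv=cv2.cvtColor(im,cv2.COLOR_BGR2HSV).astype(int);H,S,V=hsv[...,0],hsv[...,1],hsv[...,2]
o=(H>8)&(H<25)&(S>180)&(V>150)&(P[...,1]<-.06)&(P[...,1]>-.2)&(P[...,2]>.05)&(P[...,2]<.08)
print('tab',o.sum(),P[o].mean(0))
k=(P[...,2]>.098)&(P[...,2]<.112)&(P[...,1]<-.08)&(P[...,1]>-.2)
Q=P[k];print('bar top',len(Q),cv2.minAreaRect((Q[:,:2]*1000).astype(np.float32)),Q[:,2].mean())
w=k&(S<60)&(V>200);print('white',w.sum(),P[w].mean(0))
v,u=np.where(k);print(u.min(),u.max(),v.min(),v.max())
```

```text
t 28.32 pos [ 0.6588 -0.138   0.2408] jaw yaw 80.05 grip 0.501 F [-0.9  1.6 -0.2] q [-0.26  0.4   0.58  1.4  -0.22  1.4   1.72]
 first turn [-0.16 -0.07  0.05] then shift [29.5  7.  40.8] rows 1.0 2.0
tab 102 [ 0.67513905 -0.12253075  0.06491692]
bar top 823 ((632.8297729492188, -125.16175079345703), (48.709205627441406, 14.086954116821289), 39.44646453857422) 0.10478619895726682
white 96 [ 0.64301943 -0.11656388  0.10576317]
307 354 141 184
```

View pics/w16.png

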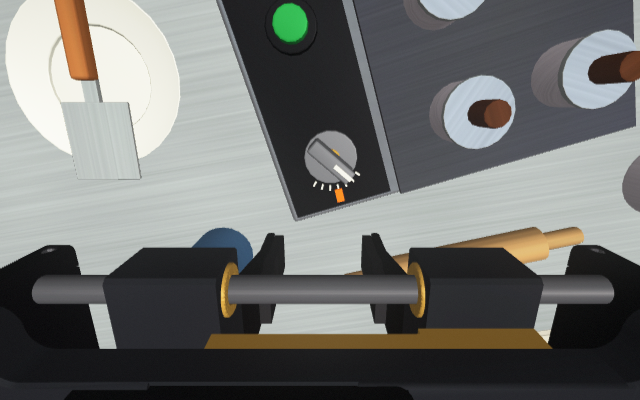

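The pointer (white line) is at about (345,173) on the far end of the bar, at 39.4° in world angle. The orange tab is at (340,195), at about 3.6°. So the knob needs about 36° clockwise. I'll turn the jaws to grip across the bar.

>>> arm_command([
  [[0,0,0],[0,0,6.9],0.5],
  [[0,0,0],[0,0,6.9],0.5],
  [[0,0,0],[0,0,6.9],0.5],
  [[0,0,0],[0,0,6.9],0.5],
  [[0,0,0],[0,0,6.9],0.5],
  [[0,0,0],[0,0,6.9],0.5],
  [[0,0,0],[0,0,6.9],0.5],
  [[0,0,0],[0,0,6.9],0.5],
])

```text
time: 29.03
position: [0.6541, -0.136, 0.2445]
tool_rot: [-1.697, -2.642, -0.003]
ft_force: [-0.1, -0.2, -0.3]
grip_width: 0.498
```

>>> arm_command([
  [[0,0,0],[0,0,6.9],0.5],
  [[0,0,0],[0,0,6.9],0.5],
  [[0,0,0],[0,0,6.9],0.5],
  [[0,0,0],[0,0,6.9],0.5],
  [[0,0,0],[0,0,6.9],0.5],
  [[0,0,0],[0,0,6.9],0.5],
  [[0,0,0],[0,0,6.9],0.5],
  [[0,0,0],[0,0,6.9],0.5],
])

```text
time: 29.7
position: [0.6541, -0.136, 0.2444]
tool_rot: [-2.727, -1.555, -0.002]
ft_force: [-1.3, 0.4, -0.8]
grip_width: 0.502
```

>>> arm_command([
  [[0,0,0],[0,0,6.9],0.5],
  [[0,0,0],[0,0,6.9],0.5],
  [[0,0,0],[0,0,6.3],0.5],
  [[0,0,0],[0,0,0],0.5],
  [[0,0,0],[0,0,0],0.5],
])

```text
time: 30.12
position: [0.6542, -0.1367, 0.2443]
tool_rot: [-2.953, -1.068, -0.0]
ft_force: [-0.2, -0.4, 1.0]
grip_width: 0.5
```

Run:
```python
from wt import *
plan(.6325,-.1255,.14,129.4)
```

```text
t 30.12 pos [ 0.6542 -0.1367  0.2443] jaw yaw -50.24 grip 0.5 F [-0.2 -0.4  1. ] q [-0.53  0.51  1.    1.42 -0.42  1.45 -0.41]
 first turn [-0.08 -0.04  0.36] then shift [ -9.7 -22.4 104.3] rows 1.0 3.0
```

>>> arm_command([
  [[-5,-11,30],[0,0,0.4],0.5],
  [[-5,-11,35],[0,0,0],0.5],
  [[0,0,35],[0,0,0],0.5],
  [[0,0,0],[0,0,0],0.5],
  [[0,0,0],[0,0,0],0.5],
])

```text
time: 30.53
position: [0.6318, -0.1265, 0.1436]
tool_rot: [-2.957, -1.054, 0.004]
ft_force: [0.0, -0.3, 0.8]
grip_width: 0.497
```

Run:
```python
from wt import *
plan(.6325,-.1255,.094,129.4)
c,im,d=shot('wrist','w17.png'); shot('side','s17.png')
```

```text
t 30.53 pos [ 0.6318 -0.1265  0.1436] jaw yaw -50.77 grip 0.497 F [ 0.  -0.3  0.8] q [-0.57  0.53  0.97  1.61 -0.45  1.26 -0.39]
 first turn [-0.16  0.09 -0.17] then shift [ 1.2 -0.3 49.6] rows 1.0 2.0
```

View pics/s17.png

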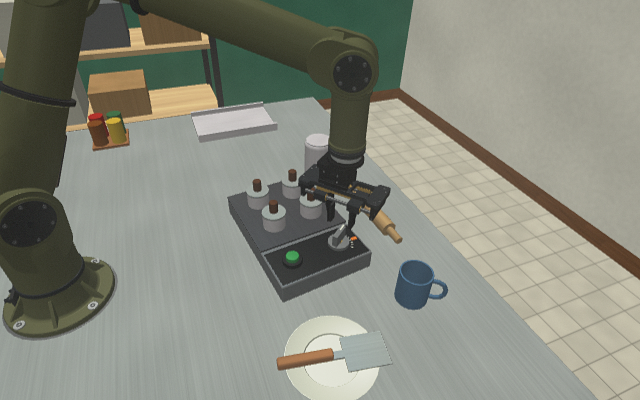

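The fingers straddle the bar at (340,225), and the tins are clear of the gripper. Descending and gripping.

>>> arm_command([
  [[1,0,20],[0,0,0],0.5],
  [[0,0,20],[0,0,0],0.5],
  [[0,0,8],[0,0,0],0.5],
  [[0,0,0],[0,0,0],0.5],
  [[0,0,0],[0,0,0],0.5],
])

```text
time: 31.05
position: [0.6344, -0.1278, 0.0981]
tool_rot: [2.96, 1.05, 0.002]
ft_force: [-0.7, 0.1, -0.2]
grip_width: 0.499
```

>>> arm_command([
  [[0,0,0],[0,0,0],1],
  [[0,0,0],[0,0,0],1],
  [[0,0,0],[0,0,0],1],
  [[0,0,0],[0,0,0],1],
  [[0,0,0],[0,0,0],1],
  [[0,0,0],[0,0,0],1],
], force=25)

```text
time: 31.55
position: [0.6327, -0.1258, 0.0969]
tool_rot: [-2.957, -1.05, 0.002]
ft_force: [-3.0, 2.2, 3.5]
grip_width: 0.157
```

Run:
```python
from wt import *
plan(.6325,-.1255,.094,93.6)
```

```text
t 31.55 pos [ 0.6327 -0.1258  0.0969] jaw yaw -50.89 grip 0.157 F [-3.   2.2  3.5] q [-0.54  0.57  0.94  1.65 -0.49  1.18 -0.37]
 first turn [-0.2   0.06 35.51] then shift [-0.2 -0.4  2.9] rows 5.0 1.0
```

>>> arm_command([
  [[0,0,0],[0,0,4.5],1],
  [[0,0,0],[0,0,4.5],1],
  [[0,0,0],[0,0,4.5],1],
  [[0,0,0],[0,0,4.5],1],
  [[0,0,0],[0,0,4.5],1],
  [[0,0,0],[0,0,4.5],1],
  [[0,0,0],[0,0,4.5],1],
  [[0,0,0],[0,0,4.5],1],
])

```text
time: 32.22
position: [0.6328, -0.1261, 0.0969]
tool_rot: [-3.138, -0.079, 0.003]
ft_force: [-3.4, 1.9, 3.3]
grip_width: 0.158
```

>>> arm_command([
  [[0,0,0],[0,0,0],1],
  [[0,0,0],[0,0,0],1],
  [[0,0,0],[0,0,0],1],
  [[0,0,0],[0,0,0],1],
])

```text
time: 32.55
position: [0.6328, -0.1261, 0.0969]
tool_rot: [-3.138, -0.085, 0.003]
ft_force: [-3.9, 3.0, 5.8]
grip_width: 0.161
```

Run:
```python
from wt import *
plan(.6325,-.1255,.094,93.6)
c,im,d=shot('wrist','w18.png')
```

```text
t 32.55 pos [ 0.6328 -0.1261  0.0969] jaw yaw -86.89 grip 0.161 F [-3.9  3.   5.8] q [-0.62  0.64  1.07  1.65 -0.6   1.22 -0.93]
 first turn [-0.14  0.1  -0.49] then shift [-0.2 -0.7  2.9] rows 1.0 1.0
```

View pics/w18.png

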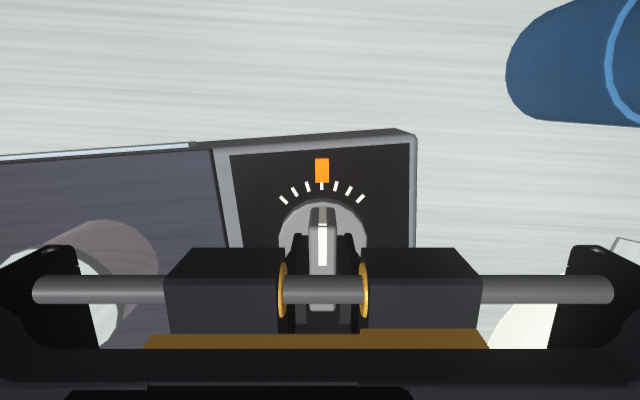

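The white pointer (322,240) lines up with the tab (322,170). Now I'll pull straight up.

>>> arm_command([
  [[0,0,-3],[0,0,0],1],
  [[0,0,-3],[0,0,0],1],
  [[0,0,-3],[0,0,0],1],
  [[0,0,-3],[0,0,0],1],
  [[0,0,-2],[0,0,0],1],
  [[0,0,0],[0,0,0],1],
  [[0,0,0],[0,0,0],1],
])

```text
time: 33.18
position: [0.6327, -0.1262, 0.1091]
tool_rot: [-3.139, -0.085, 0.003]
ft_force: [-0.5, 3.8, -12.9]
grip_width: 0.159
```

Run:
```python
from wt import *
plan(.6325,-.1255,.11,93.6)
c,im,d=shot('wrist','w19.png')
P=cloud(c,d);print(P[235:245,318:326,2].mean())
```

```text
t 33.18 pos [ 0.6327 -0.1262  0.1091] jaw yaw -86.91 grip 0.159 F [ -0.5   3.8 -12.9] q [-0.63  0.63  1.09  1.64 -0.58  1.24 -0.93]
 first turn [-0.08  0.12 -0.51] then shift [-0.2 -0.7 -0.9] rows 1.0 1.0
0.11754365051296914
```

View pics/w19.png

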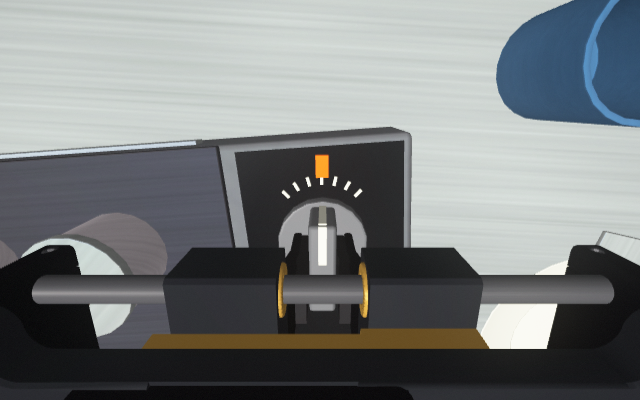

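The knob is at its stop (top 117 mm, 12.9 N against it) and still aligned. Releasing and lifting.

>>> arm_command([
  [[0,0,1],[0,0,0],1],
  [[0,0,0],[0,0,0],0.5],
  [[0,0,0],[0,0,0],0.5],
  [[0,0,0],[0,0,0],0.5],
  [[0,0,0],[0,0,0],0.5],
  [[0,0,-30],[0,0,0],0.5],
  [[0,0,-40],[0,0,0],0.5],
  [[0,0,-40],[0,0,0],0.5],
])

```text
time: 33.9
position: [0.6333, -0.1284, 0.2211]
tool_rot: [3.139, 0.082, 0.0]
ft_force: [1.4, -0.4, 0.7]
grip_width: 0.489
```

Run:
```python
from wt import *
plan(.508,-.1425,.2,93.6)
c,im,d=shot('wrist','w20.png')
P=cloud(c,d)
k=(P[...,2]>.095)&(P[...,2]<.13)&(P[...,1]<-.08)&(P[...,1]>-.2)&(P[...,0]<.68)&(P[...,0]>.59)
Q=P[k];print('bar',len(Q),cv2.minAreaRect((Q[:,:2]*1000).astype(np.float32)),np.median(Q[:,2]))
for r in models.search_frame('wrist','start_top')[:2]: print(r['conf'],toW(c,r['location']))
```

```text
t 33.9 pos [ 0.6333 -0.1284  0.2211] jaw yaw -87.01 grip 0.489 F [ 1.4 -0.4  0.7] q [-0.66  0.54  1.15  1.52 -0.49  1.41 -1.  ]
 first turn [ 0.11  0.   -0.61] then shift [-125.9    6.2   21.1] rows 1.0 4.0
bar 966 ((633.2949829101562, -125.18973541259766), (48.03957748413086, 13.764320373535156), 2.8557848930358887) 0.1167219198020325
0.74 [0.49346801 0.07419295 0.1073236 ]
0.61 [ 0.50611474 -0.14168325  0.0863166 ]
```

View pics/w20.png

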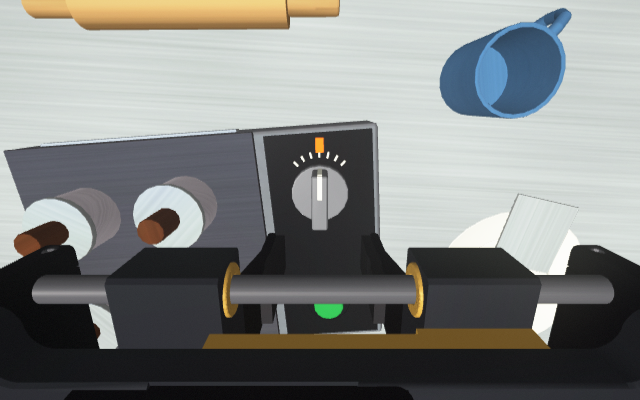

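The knob stays up (top 116.7 mm) at 2.9°, pointer and tab aligned at column 320. Now the button, with the gripper closed.

>>> arm_command([
  [[-31,2,0],[0,0,0],1],
  [[-32,2,0],[0,0,0],1],
  [[-32,2,10],[0,0,0],1],
  [[-31,0,25],[0,0,0],1],
  [[0,0,35],[0,0,0],1],
  [[0,0,20],[0,0,0],1],
  [[0,0,0],[0,0,0],1],
  [[0,0,0],[0,0,0],1],
])

```text
time: 34.67
position: [0.5079, -0.1409, 0.1299]
tool_rot: [3.14, 0.082, 0.0]
ft_force: [0.0, -0.4, -0.2]
grip_width: 0.028
```

Run:
```python
from wt import *
plan(.508,-.1425,.096,93.6)
```

```text
t 34.67 pos [ 0.5079 -0.1409  0.1299] jaw yaw -87.01 grip 0.028 F [ 0.  -0.4 -0.2] q [-0.8   0.27  1.16  1.92 -0.27  1.13 -1.05]
 first turn [ 0.05 -0.   -0.61] then shift [ 0.   1.6 33.9] rows 1.0 1.0
```

>>> arm_command([
  [[0,1.5,15],[0,0,0],1],
  [[0,0,15],[0,0,0],1],
  [[0,0,3],[0,0,0],1],
  [[0,0,3],[0,0,0],1],
  [[0,0,2],[0,0,0],1],
  [[0,0,2],[0,0,0],1],
  [[0,0,0],[0,0,0],1],
])

```text
time: 35.25
position: [0.5087, -0.1424, 0.0905]
tool_rot: [3.139, 0.083, 0.002]
ft_force: [-1.4, -1.9, 4.6]
grip_width: 0.008
```

>>> arm_command([
  [[0,0,1.5],[0,0,0],1],
  [[0,0,1],[0,0,0],1],
  [[0,0,0],[0,0,0],1],
])

```text
time: 35.5
position: [0.5088, -0.1425, 0.0901]
tool_rot: [-3.14, -0.083, -0.001]
ft_force: [-9.4, 0.5, 22.9]
grip_width: 0.005
```

Bottomed out: the force jumped to 23 N. Lifting away.

>>> arm_command([
  [[0,0,-5],[0,0,0],1],
  [[0,0,-20],[0,0,0],1],
  [[0,0,-35],[0,0,0],1],
  [[0,0,-40],[0,0,0],1],
  [[0,0,-40],[0,0,0],1],
  [[0,0,0],[0,0,0],1],
  [[0,0,0],[0,0,0],1],
  [[0,0,0],[0,0,0],1],
])

```text
time: 36.17
position: [0.5082, -0.1411, 0.2271]
tool_rot: [-3.139, -0.085, -0.002]
ft_force: [-1.1, 0.2, -0.5]
grip_width: 0.006
```

Run:
```python
from wt import *
plan(.508,-.1425,.096,93.6)
c,im,d=shot('wrist','w21.png');shot('side','s21.png');wt('side');wt('top','t21.png')
```

```text
t 36.17 pos [ 0.5082 -0.1411  0.2271] jaw yaw -86.91 grip 0.006 F [-1.1  0.2 -0.5] q [-0.88  0.1   1.18  1.8  -0.1   1.31 -1.19]
 first turn [-0.06 -0.06 -0.51] then shift [ -0.3   1.4 131.1] rows 1.0 4.0
0.91 36 [0.4892 0.0862 0.141 ] rect [490.5  86.7] [16.4 19.2]
0.65 52 [ 0.5037 -0.0135  0.141 ] rect [503.1 -12. ] [19.1 21.5]
0.51 26 [ 0.6093 -0.0225  0.0954] rect [610.1 -21.3] [36.7  8.9]
0.89 74 [ 0.5047 -0.0111  0.1412] rect [505.  -11.2] [18.8 20.3]
0.79 73 [0.5928 0.1016 0.1412] rect [593.  102.2] [20.8 19.5]
0.74 71 [0.6099 0.0038 0.1417] rect [609.9   3.8] [20.2 20. ]
0.69 76 [0.4905 0.0896 0.1415] rect [490.3  89.5] [19.9 17.9]
```

View pics/s21.png

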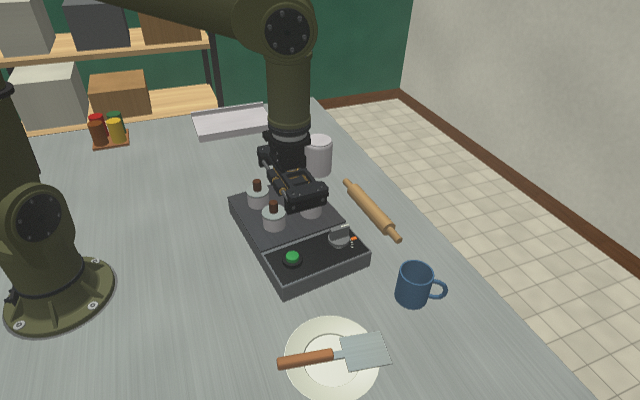

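View pics/w21.png

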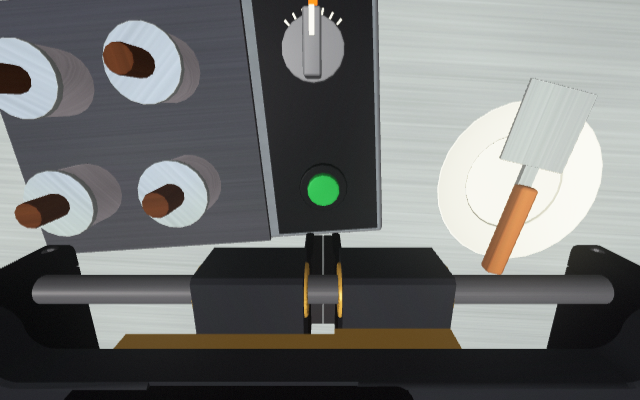

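View pics/t21.png

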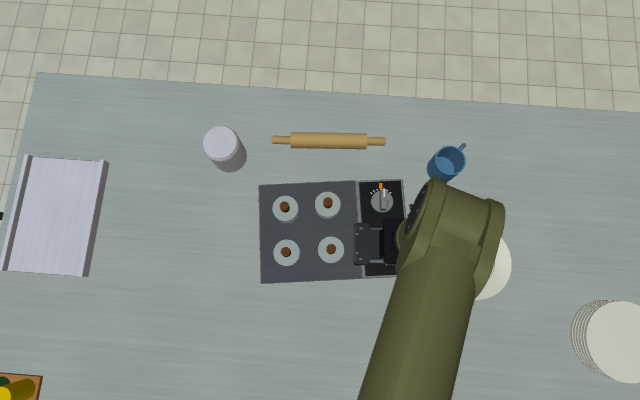

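Four tins are upright (top view: 285,207 / 328,203 / 286,252 / 331,249), the turner is across the white plate, the knob points at the tab, and the button is clear. One last height check, then I'll hand in.

```bash
python3 - <<'E'
from wt import *
c,im,d=shot('wrist');P=cloud(c,d)
print('button z',np.median(P[185:195,318:328,2]),'knob z',np.median(P[50:65,308:316,2]))
r=models.silhouettes('wrist','turner')[0];Q=P[r['pixels']&(d>0)];print('turner',cv2.minAreaRect((Q[:,:2]*1000).astype(np.float32)),np.percentile(Q[:,2],[5,50,95]))
E
python3 -c "
from bench import ctrl
print(ctrl.close_job())"
```

```text
button z 0.08251751209885708 knob z 0.11708165900677861
turner ((513.814453125, -379.84112548828125), (93.68634033203125, 224.01156616210938), 79.77899932861328) [0.02110893 0.02282616 0.0385198 ]
the job is handed in; nothing more can be done
None
```

The job is done and handed in after about 36 s of robot time. No verdict was reported.

I laid the turner across the white plate and stood all four curry tins on the cooking plate. Then I turned the heat knob about 36° clockwise to the orange tab, pulled it up to its stop, pressed the start button fully down and let it come back up.

What the last checks showed:
- **Tins:** all four are upright, about 55 mm or less from the cooking plate's centre along each side.
- **Turner:** it lies flat, with its middle about 10 mm from the plate's centre. The outline used for that measurement came out wider than the blade, so the distance is approximate.
- **Knob:** its top is at 117 mm, 12 mm above the pushed-in height. The bar stands at 2.9°, with the tab at about 3.6°.
- **Button:** its top is back at 82.5 mm. During the press the force jumped to 23 N, which showed it had bottomed out.
- **Bystanders:** the rolling pin, sugar tin and mug look unmoved in the pictures; I did not measure them again.

The side camera's network misread one tin partly hidden by the gripper, but the top view confirmed that tin in place. I noticed no knocks and no slackening of the grip.

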